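# Sort solder-paste cartridges into a child-resistant waste drum

## Task

Clear up the solder-paste cartridges: open the yellow waste drum by pressing its red child-resistant cap down while turning it counter-clockwise past the ratchet, and lift the cap off. All cartridges look the same, so feel the weight of each one: put every empty (light) one into the drum and stand every full (heavy) one upright in the blue stock tray. Then put the cap back on the drum, press and turn it clockwise until it is locked again, let go, and leave the other things on the bench where they are.

Things in the scene. Friction and masses are not known exactly. Their poses are not given: they have to be found in the camera images.
- drum: yellow waste drum, fixed. Origin at the centre of its underside, z up. Outside 140 mm across, inside 124 mm, inner floor 5 mm and rim 125 mm above the bench. Holds three cartridges side by side. The cap is locked when its x axis lies along the drum's x axis (either way round, about 3 degrees of play) and its lugs are up against the bracket roofs.
- bracket (a point): top centre of the steel bracket on the drum's +x side; its twin is on the -x side. Each reaches 70 to 96 mm from the drum's axis and is 48 mm wide; its roof over the cap's lug is 143 to 149 mm above the bench. On the clockwise side an end stop; on the counter-clockwise side a black ratchet tooth, 12 mm wide, hangs 5 mm below the roof.
- spring (a joint): how far the four white sprung pads on the drum's rim are pressed down by the cap: 0 locked, -0.002 without load, 0.009 m fully down (6 N at 0, 14 N at the bottom). Turning needs 0.006 to 0.008. To unlock press that far and, keeping it down, turn the cap counter-clockwise seen from above by 35 to 120 degrees (46 is ample), then lift it straight off.
- cap: red drum cap, loose, 200 g. Origin on its axis at the underside of its disc, z up. Disc 132 mm across, 8 mm thick; below it a tapered plug 8 mm deep, 112 to 100 mm across, centres it in the drum; two lugs 20 mm wide, as thick as the disc, reach 86 mm from the axis along +x and -x. Origin's height: 135 mm locked, 137 mm resting unlocked on the drum, 11 mm lying on the cap mat.
- cap_handle (a point): top centre of the cap's bar handle, which runs along the cap's x axis: 80 mm long, 20 mm wide, 38 mm high, its top 46 mm above the cap's origin. To lock: set the cap on the drum with its x axis 46 degrees counter-clockwise of the drum's, press down 6 to 8 mm below the locked height, turn clockwise to the end stop, let it rise.
- cap_mat: green round rest mat for the cap, fixed, 170 mm across, 3 mm thick; origin at the centre of its underside. A handy free place to lay the cap; using it is not required.
- tray: blue open stock tray, fixed, 290 mm (along its x) by 130 mm (along its y), walls 5 mm thick and 22 mm high, floor 5 mm above the bench. Origin at the centre of its underside. Room for three cartridges in a row along x.
- cart_a: solder-paste cartridge, white with a green band, standing: weighted black foot 48 mm across and 12 mm high, body 36 mm across from 12 to 70 mm, black top 30 mm across up to 76 mm. Origin at its foot's underside, z up. Empty (60 g) or full (360 g), each within 15 percent; only the weight tells. May be absent. One can be knocked aside during the job.
- cart_b: solder-paste cartridge, white with a green band, standing: weighted black foot 48 mm across and 12 mm high, body 36 mm across from 12 to 70 mm, black top 30 mm across up to 76 mm. Origin at its foot's underside, z up. Empty (60 g) or full (360 g), each within 15 percent; only the weight tells. May be absent. One can be knocked aside during the job.
- cart_c: solder-paste cartridge, white with a green band, standing: weighted black foot 48 mm across and 12 mm high, body 36 mm across from 12 to 70 mm, black top 30 mm across up to 76 mm. Origin at its foot's underside, z up. Empty (60 g) or full (360 g), each within 15 percent; only the weight tells. May be absent. One can be knocked aside during the job.
- cart_d: solder-paste cartridge, white with a green band, standing: weighted black foot 48 mm across and 12 mm high, body 36 mm across from 12 to 70 mm, black top 30 mm across up to 76 mm. Origin at its foot's underside, z up. Empty (60 g) or full (360 g), each within 15 percent; only the weight tells. May be absent. One can be knocked aside during the job.
- cart_e: solder-paste cartridge, white with a green band, standing: weighted black foot 48 mm across and 12 mm high, body 36 mm across from 12 to 70 mm, black top 30 mm across up to 76 mm. Origin at its foot's underside, z up. Empty (60 g) or full (360 g), each within 15 percent; only the weight tells. May be absent. One can be knocked aside during the job.
- cart_f: solder-paste cartridge, white with a green band, standing: weighted black foot 48 mm across and 12 mm high, body 36 mm across from 12 to 70 mm, black top 30 mm across up to 76 mm. Origin at its foot's underside, z up. Empty (60 g) or full (360 g), each within 15 percent; only the weight tells. May be absent. One can be knocked aside during the job.
- tape: roll of paper tape lying flat, 90 mm across, 24 mm high; bystander: leave it alone. Origin at the centre of its underside.
- screwdriver: screwdriver, 170 mm long; bystander: leave it alone. Origin at the centre of its underside.
- flux_bottle: amber flux bottle, 44 mm across, 90 mm high; bystander: leave it alone. Origin at the centre of its underside.
- screw_dish: clear screw dish, 100 by 70 mm, 22 mm high; bystander: leave it alone. Origin at the centre of its underside.
- meter: orange multimeter, 150 by 80 mm, 36 mm high; bystander: leave it alone. Origin at the centre of its underside.
Things that resemble listed ones, but are neither listed nor needed, are in the scene too. What is shaped like the cart_d but purple is not meant.

How it is judged:
By the outcome, as a careful person would: the job done as asked, in the order asked, and still so for the second after the job is handed in, with the robot touching nothing.
Of cart_b, cart_c, cart_e, cart_f only 2 to 4 are there at a start; the rules pass over those that are not, and their reading is None.
At some moment in a run one of cart_a, cart_b, cart_c, cart_d, cart_e, cart_f may be knocked a few centimetres aside while the robot is not near it.
It also fails if it takes over 210 s, if anything falls off the work surface, if the arm or the gripper's body presses on something with over 40 N, if the wrist force passes 120 N, or if a joint passes its speed limit or range.

## Robot

A 6-joint arm with a two-finger parallel gripper is mounted at the origin on the work surface. World frame = base frame: x ahead of the robot, y to its left, z up, the work surface at z = 0. Lengths are in m, angles in rad, forces in N, time in s.
With the tool pointing down it reaches from about 0.225 to 0.875 m from the base axis. Payload 3.4 kg.
Tool frame: the origin (TCP) lies midway between the tips of the shut fingers; the grasp point (between the pads) lies 19 mm behind it (manip.grasp_offset is the distance from the TCP to the grasp point, in m); x points along the fingers, y is the direction in which the jaws open and shut, and the axes are right-handed (so a half turn about x gives the same grasp; the last joint's range is limited). The gripper opens to 85 mm and grips with 20 to 120 N. Pads are 22 mm wide; open, the fingers measure 114 mm over their backs; the gripper's body (76 mm by 85 mm) begins 54 mm behind the grasp point. The pads swing forward as they close: fully open they stand 13 mm farther back than shut.
Start: joints at [-1.374, 0.276, 1.505, -0, 1.361, -0.121], TCP at [0.18, -0.546, 0.206] pointing down, gripper open.
Joint ranges: [-2.89, 2.89], [-0.75, 2.08], [0.22, 2.7], [-1.18, 4.32], [0.11, 2.71], [-2.7, 2.7]. Speed limits (rad/s): [2.57, 2.57, 3.14, 3.14, 3.14, 3.14].

## Interface

Orientations are given as a unit quaternion [w, x, y, z].
In Python, from rig import manip gives the robot as it stands.
- The arm moves only by the shell command python3 -m creep 'ROWS' [OPENING] [FORCE]. ROWS is a JSON object of lists of equal length, an entry for each row: "delta_pos": the shift along the tool's x, y, z in cm, a list of three; "dr": the turn, a rotation vector about the tool's x, y, z in rad, a list of three. In form: {"delta_pos": [[dx, dy, dz], ...], "dr": [[rx, ry, rz], ...]}. A call has 1 to 10 rows; each row is the pose to reach, as a shift and turn from the pose commanded when the call began, along the tool's axes at that moment; what a row does not reach only later rows make up. A row lasts 1/10 s, in which the tool goes at most 50 mm and 8.59 degrees, less where a joint would pass 70% of its speed; a pose out of reach is approached as far as the arm can. A call with a gripper value outside its range is refused whole. OPENING is the opening, from -1 (shut) to 1 (fully open), set as the call begins (- or left out, the last holds). The fingers move at their own pace and stop on an object; FORCE is the grip in N (left out, the last holds). Time passes only in rows, so rows that repeat a pose let the fingers close. It gives the time, the measured TCP pose, the force and the opening at its end, in the units of the state.
- manip.get_state(): the state, without advancing time (a new reading comes with each control period).
- manip.get_image(name): name is "side" or "top"; returns a dict with "pixels" (480x640x3 uint8, blue, green, red), "depth" (480x640 float32, m along the optical axis (not along the pixel's ray), 0 where there is no reading), "intrinsics" (3x3 intrinsics, pixels), "rvec" (rotation vector, rad) and "tvec" (3), from world to camera coordinates, as OpenCV has them. Camera axes: x right, y down, z forward; pixel columns grow to the right and rows downward; lengths in m; the calibration is good to about 2 mm. A picture is of the moment at which its call begins.
- manip.sign_off(): hands the job in, once; it reports no verdict.
The state is a dict: "clock": time; "qpos": joint angles; "qd": joint speeds; "effort": joint torques, N m; "position": TCP position; "ee_rot": TCP orientation; "contact_force": force on the tool from outside, world axes, zero at the start; "moment": the same for the moment, N m; "width": finger opening in m.
Only numpy, scipy, OpenCV 4.12 (cv2) and the standard library are available. Lean on these libraries where they do the work, as an engineer would, in place of code of your own. Each camera call takes 0.05 s, during which the arm holds its last target. There are 200 camera calls.

## Working session

There is one attempt and no reset: what is moved stays moved. The work goes in short steps, Python scripts to look and compute and a shell command to move; the robot and the scene stay as the last step left them, time stands still between calls to the robot, and variables do not carry over. Pictures are saved under pics/ and viewed, about 12 in all and at most 16, crops included, and the job is handed in when it is done.

```bash
ls; mkdir -p pics; python3 - <<'E'
from rig import manip
import cv2,numpy as np
s=manip.get_state()
for k,v in s.items(): print(k,np.round(v,4))
for n in("top","side"):
    d=manip.get_image(n); np.savez(f'{n}0.npz',**d); cv2.imwrite(f'pics/{n}0.png',d['pixels'])
    R=cv2.Rodrigues(np.array(d['rvec']))[0]; print(n,d['intrinsics'],-R.T@np.array(d['tvec']).ravel(),R)
E
```

```text
pics
clock 0.0
qpos [-1.374   0.2766  1.5062 -0.      1.3607 -0.121 ]
qd [ 0.001  -0.0001  0.0002  0.0016  0.0026 -0.0003]
effort [ 2.10000e-03 -4.16772e+01 -2.45807e+01 -3.00000e-04  1.09000e-02
  0.00000e+00]
position [ 0.1795 -0.5456  0.2049]
ee_rot [-0.1112 -0.6982 -0.1125  0.6982]
contact_force [-0.0887  0.0025 -0.1909]
moment [-0.0143  0.0592  0.0073]
width 0.0853
top [[453.09517014   0.         318.46850601]
 [  0.         453.09517014 240.21134708]
 [  0.           0.           1.        ]] [ 0.45677112 -0.01404201  1.18102328] [[ 0.02213425 -0.99972049 -0.00830817]
 [-0.99464237 -0.02118094 -0.10118261]
 [ 0.10097836  0.01050326 -0.99483318]]
side [[601.21317932   0.         307.12621771]
 [  0.         601.21317932 242.67165201]
 [  0.           0.           1.        ]] [0.32193311 1.03315137 1.24406276] [[-0.97473366 -0.22321092 -0.00843712]
 [-0.15473593  0.70198895 -0.69517502]
 [ 0.16109342 -0.67630497 -0.718791  ]]
```

View pics/top0.png

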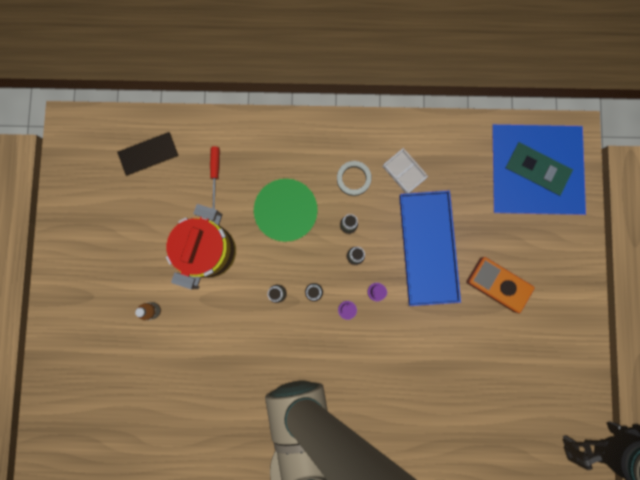

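View pics/side0.png

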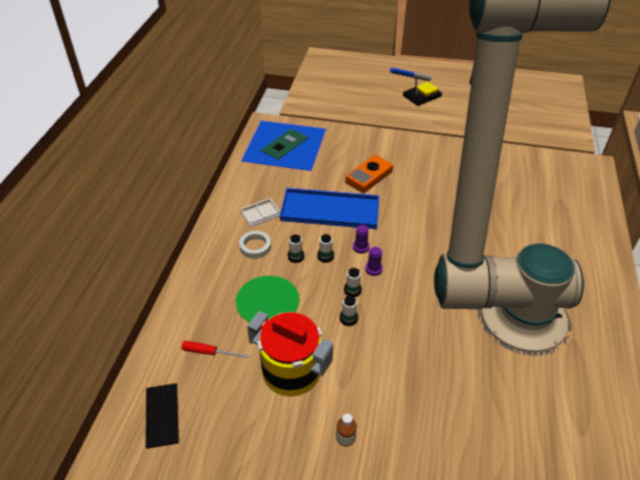

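The top view shows the drum at (197,247) with its brackets at (207,213) and (186,281), and the mat at (286,210). Four cartridges are at (349,222), (356,255), (276,293) and (313,292), with purple decoys at (377,291) and (347,310). The tray is at (430,248). The side view agrees.

```bash
cat > h.py <<'E'
import cv2,numpy as np
from rig import manip
def grab(n,save=None):
    d=manip.get_image(n)
    if save: cv2.imwrite(save,d['pixels'])
    return d
def cloud(d):
    K=np.array(d['intrinsics']);R=cv2.Rodrigues(np.array(d['rvec']))[0];t=np.array(d['tvec']).ravel()
    v,u=np.mgrid[:480,:640];z=d['depth']
    P=np.stack([(u-K[0,2])/K[0,0]*z,(v-K[1,2])/K[1,1]*z,z],-1)
    return (P-t)@R
def blobs(mask,W,amin=8):
    n,l,st,c=cv2.connectedComponentsWithStats(mask.astype(np.uint8))
    for i in range(1,n):
        if st[i,4]>=amin:
            p=W[l==i]; yield c[i],st[i,4],p
E
python3 - <<'E'
from h import *
d={n:dict(np.load(f'{n}0.npz')) for n in('top','side')}
for n in d:
    W=cloud(d[n]); im=d[n]['pixels']; hsv=cv2.cvtColor(im,cv2.COLOR_BGR2HSV)
    H,S,V=[hsv[...,i].astype(int) for i in range(3)]; z=W[...,2]; ok=d[n]['depth']>0
    inr=ok&(W[...,0]>0.2)&(W[...,0]<.9)&(abs(W[...,1])<.7)
    masks={'tops':inr&(z>.065)&(z<.082),'red':inr&((H<8)|(H>172))&(S>150)&(z>.12),
     'handle':inr&(z>.170)&(z<.2)&(S>150),'bracket':inr&(z>.135)&(z<.16)&(S<90),'mat':inr&(H>50)&(H<75)&(S>150)&(V>60)&(z<.02),
     'blue':inr&(H>105)&(H<125)&(S>150)}
    for k,m in masks.items():
        for c,a,p in blobs(m,W):
            q=p[:,:2]; r=cv2.minAreaRect((q*1000).astype(np.float32))
            print(n,k,np.round(c),a,np.round(p.mean(0),4),'rect',np.round(r[0],1),np.round(r[1],1),round(r[2],1))
E
```

```text
top tops [350. 221.] 164 [ 0.6181 -0.0786  0.0739] rect [618.4 -78.7] [35.3 34.1] 44.7
top tops [225. 256.] 96 [0.5266 0.2261 0.0744] rect [532.2 232.7] [ 37.8 123.7] 78.2
top tops [357. 254.] 172 [ 0.537  -0.0972  0.0735] rect [537.7 -97.8] [34.7 34.7] 1.8
top tops [313. 292.] 171 [0.4421 0.0076 0.0741] rect [442.4   8.3] [34.  34.2] 1.3
top tops [379. 292.] 172 [ 0.4458 -0.1528  0.0738] rect [ 446.  -152.5] [34.  34.2] 1.7
top tops [275. 294.] 171 [0.4361 0.1015 0.0739] rect [435.6 100.9] [34.1 34.5] 2.7
top tops [348. 311.] 175 [ 0.3982 -0.0784  0.0735] rect [398.5 -77.9] [34.1 33.8] 89.6
top tops [145. 311.] 55 [0.3882 0.4154 0.0699] rect [389.3 416.6] [27.6 21.2] 27.8
top red [194. 246.] 2441 [0.542  0.2822 0.1489] rect [543.7 284.1] [129.5 128. ] 29.1
top handle [190. 245.] 358 [0.5419 0.2817 0.1798] rect [542.5 283. ] [21.8 79.4] 73.3
top bracket [205. 212.] 243 [0.6215 0.2607 0.1482] rect [621.4 261.8] [48.6 27.7] 74.1
top bracket [208. 272.] 18 [0.4843 0.2497 0.1384] rect [483.8 249.6] [ 5.6 18.9] 29.5
top bracket [183. 281.] 257 [0.4624 0.3032 0.1479] rect [462.7 304.5] [48
[... 1659 characters left out ...]
acket [447. 297.] 68 [0.2097 0.1051 0.1488] rect [208.6 101.8] [17.3 21.5] 3.5
side bracket [257. 322.] 231 [0.6225 0.2672 0.1482] rect [622.3 264.4] [51.2 26.1] 73.6
side bracket [323. 350.] 283 [0.4623 0.309  0.1476] rect [463.3 305.8] [51.9 33. ] 67.3
side bracket [259. 344.] 16 [0.603  0.3183 0.1372] rect [603.1 318.3] [ 4.8 20. ] 24.9
side bracket [297. 363.] 24 [0.5109 0.3454 0.1368] rect [511.  344.9] [19.8  9. ] 40.1
side mat [266. 297.] 2029 [0.6606 0.0821 0.0032] rect [661.9  81.1] [165.7 143.5] 32.4
side blue [284. 146.] 2142 [ 0.7788 -0.5689  0.0014] rect [ 781.  -575.5] [245.9 236.3] 89.8
side blue [330. 208.] 3001 [ 0.5652 -0.2889  0.0075] rect [ 564.  -285.7] [285.2 143.6] 4.9
```

```bash
cat > plan.py <<'E'
# plan.py x y z yawdeg ... : prints delta_pos(cm)/dr for each waypoint, in the tool frame at the previous one
import sys,numpy as np
from scipy.spatial.transform import Rotation as Ro
from rig import manip
def Rt(yaw):
    a=np.radians(yaw); x=np.array([0,0,-1.]); y=np.array([np.cos(a),np.sin(a),0]); return Ro.from_matrix(np.c_[x,y,np.cross(x,y)])
s=manip.get_state(); p=np.array(s['position']); q=s['ee_rot']; R=Ro.from_quat([q[1],q[2],q[3],q[0]])
y=R.as_matrix()[:,1]; print('now',np.round(p,4),'yaw %.1f tilt %.2f'%(np.degrees(np.arctan2(y[1],y[0])),np.degrees(np.arccos(-R.as_matrix()[2,0]))),'F',np.round(s['contact_force'],2),'w %.4f t %.1f'%(s['width'],s['clock']),'q',np.round(s['qpos'],2))
v=list(map(float,sys.argv[1:]))
for i in range(0,len(v),4):
    t=np.array(v[i:i+3]);T=Rt(v[i+3]); print(v[i:i+4],'->',np.round(R.inv().apply(t-p)*100,2),np.round((R.inv()*T).as_rotvec(),3)); p,R=t,T
E
python3 plan.py 0.5423 0.284 0.24 -105.5  0.5423 0.284 0.149 -105.5
```

```text
now [ 0.1796 -0.5457  0.2051] yaw -71.8 tilt 0.09 F [ 0.39 -0.6  -0.03] w 0.0858 t 0.1 q [-1.37  0.28  1.51 -0.    1.36 -0.12]
[0.5423, 0.284, 0.24, -105.5] -> [ -3.38 -67.49 -60.38] [0.588 0.    0.002]
[0.5423, 0.284, 0.149, -105.5] -> [ 9.1  0.  -0. ] [0. 0. 0.]
```

```bash
python3 -m creep '{"delta_pos":[[-4,-10,-9],[-4,-20,-18],[-4,-30,-27],[-4,-30,-27],[-4,-30,-27],[-4,-30,-27],[-4,-30,-27],[-4,-30,-27],[-4,-30,-27],[-4,-30,-27]],"dr":[[0,0,0],[0,0,0],[0,0,0],[0,0,0],[0,0,0],[0,0,0],[0,0,0],[0,0,0],[0,0,0],[0,0,0]]}' 1 100
python3 plan.py 0.5423 0.284 0.24 -105.5  0.5423 0.284 0.149 -105.5
```

```text
clock: 1.1
position: [0.3426, -0.1756, 0.2458]
ee_rot: [-0.113, -0.698, -0.113, 0.698]
contact_force: [-0.5, -0.2, -0.6]
width: 0.0856
now [ 0.3426 -0.1756  0.2458] yaw -71.6 tilt 0.03 F [-0.51 -0.25 -0.56] w 0.0856 t 1.1 q [-0.65 -0.04  1.78 -0.    1.4   0.59]
[0.5423, 0.284, 0.24, -105.5] -> [  0.56 -37.28 -33.48] [ 0.592  0.    -0.   ]
[0.5423, 0.284, 0.149, -105.5] -> [ 9.1  0.  -0. ] [0. 0. 0.]
```

```bash
python3 -m creep '{"delta_pos":[[0,-25,-22],[0,-25,-22],[0,-25,-22],[0,-25,-22],[0,-25,-22],[0,-25,-22],[0,-25,-22],[0,-25,-22],[0,-25,-22]],"dr":[[0,0,0],[0,0,0],[0,0,0],[0,0,0],[0,0,0],[0,0,0],[0,0,0],[0,0,0],[0,0,0]]}'
python3 -m creep '{"delta_pos":[[0.5,-12.3,-11.5],[0.5,-12.3,-11.5],[0.5,-12.3,-11.5],[0.5,-12.3,-11.5],[0.5,-12.3,-11.5],[0.5,-12.3,-11.5],[0.5,-12.3,-11.5],[0.5,-12.3,-11.5]],"dr":[[0.592,0,0],[0.592,0,0],[0.592,0,0],[0.592,0,0],[0.592,0,0],[0.592,0,0],[0.592,0,0],[0.592,0,0]]}'
python3 plan.py 0.5423 0.284 0.149 -105.5
```

```text
clock: 2.0
position: [0.4738, 0.1279, 0.2449]
ee_rot: [-0.112, -0.698, -0.111, 0.699]
contact_force: [-0.1, 0.4, -0.5]
width: 0.0855
clock: 2.8
position: [0.5439, 0.2801, 0.2413]
ee_rot: [-0.097, 0.701, -0.097, -0.7]
contact_force: [-0.2, -0.4, -0.6]
width: 0.0856
now [0.5439 0.2801 0.2413] yaw -105.8 tilt 0.04 F [-0.24 -0.36 -0.64] w 0.0856 t 2.8 q [ 0.36  0.32  1.36 -0.    1.47  2.21]
[0.5423, 0.284, 0.149, -105.5] -> [ 9.23 -0.33  0.26] [-0.005 -0.    -0.   ]
```

```bash
python3 -m creep '{"delta_pos":[[0,-0.3,0.25],[4.5,-0.3,0.25],[7.5,-0.3,0.25],[9.2,-0.3,0.25],[9.2,-0.3,0.25],[9.2,-0.3,0.25]],"dr":[[0,0,0],[0,0,0],[0,0,0],[0,0,0],[0,0,0],[0,0,0]]}'
python3 -m creep '{"delta_pos":[[0,0,0],[0,0,0],[0,0,0],[0,0,0],[0,0,0],[0,0,0],[0,0,0]],"dr":[[0,0,0],[0,0,0],[0,0,0],[0,0,0],[0,0,0],[0,0,0],[0,0,0]]}' -1 100
python3 plan.py
```

```text
clock: 3.4
position: [0.5427, 0.2857, 0.1494]
ee_rot: [-0.097, 0.701, -0.097, -0.7]
contact_force: [0.3, -0.5, 1.0]
width: 0.0856
clock: 4.1
position: [0.5426, 0.2853, 0.1493]
ee_rot: [-0.097, 0.701, -0.097, -0.7]
contact_force: [-0.3, -1.5, 3.9]
width: 0.016
now [0.5426 0.2853 0.1493] yaw -105.7 tilt 0.04 F [-0.33 -1.55  3.94] w 0.0160 t 4.1 q [ 0.37  0.37  1.51 -0.    1.26  2.22]
```

```bash
python3 -m creep '{"delta_pos":[[0.2,0,0],[0.4,0,0],[0.6,0,0],[0.7,0,0],[0.7,0,0],[0.7,0,0]],"dr":[[0,0,0],[0,0,0],[0,0,0],[0,0,0],[0,0,0],[0,0,0]]}'
```

```text
clock: 4.7
position: [0.5427, 0.2854, 0.1431]
ee_rot: [-0.097, 0.701, -0.097, -0.7]
contact_force: [-2.7, -3.1, 9.5]
width: 0.0163
```

```bash
python3 -m creep '{"delta_pos":[[0.1,0,0],[0.1,0,0],[0.1,0,0],[0.1,0,0],[0.1,0,0],[0.1,0,0],[0.1,0,0],[0.1,0,0],[0.1,0,0],[0.1,0,0]],"dr":[[0,0,0],[-0.1,0,0],[-0.2,0,0],[-0.3,0,0],[-0.4,0,0],[-0.5,0,0],[-0.6,0,0],[-0.7,0,0],[-0.8,0,0],[-0.8,0,0]]}'
python3 plan.py; python3 - <<'E'
from h import *
grab('top');d=grab('top','pics/a1.png'); cv2.imwrite('pics/a1c.png',cv2.resize(d['pixels'][150:350,100:400],(750,500)))
E
```

```text
clock: 5.7
position: [0.5446, 0.2869, 0.1429]
ee_rot: [0.184, 0.685, 0.185, -0.681]
contact_force: [-0.6, 0.8, 9.4]
width: 0.0164
now [0.5446 0.2869 0.1429] yaw -59.8 tilt 0.36 F [-0.61  0.82  9.42] w 0.0164 t 5.7 q [0.37 0.37 1.52 0.   1.24 1.41]
```

View pics/a1c.png

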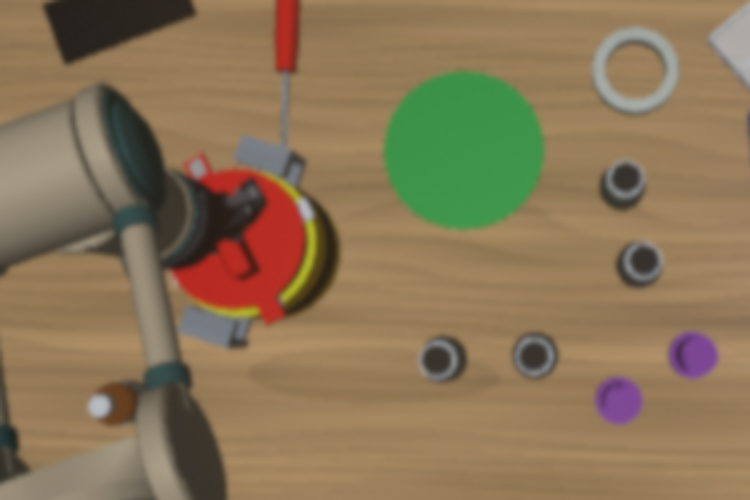

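The cap has turned about 46°, with its lugs clear of the brackets at about (180,217) and (208,275) in full-image pixels. Next I lift it and carry it to the mat, whose centre is at about (286,210).

```bash
python3 -m creep '{"delta_pos":[[-1,0,0],[-3,0,0],[-5,0,0],[-7,0,0],[-9,0,0],[-9,0,0],[-9,0,0]],"dr":[[0,0,0],[0,0,0],[0,0,0],[0,0,0],[0,0,0],[0,0,0],[0,0,0]]}'
python3 - <<'E'
from h import *
d=dict(np.load('top0.npz'));K=d['intrinsics'];R=cv2.Rodrigues(d['rvec'])[0];t=d['tvec'].ravel()
im=cv2.imread('pics/a1.png');h=cv2.cvtColor(im,cv2.COLOR_BGR2HSV);m=cv2.inRange(h,(50,100,40),(80,255,255))
c=max(cv2.findContours(m,0,2)[0],key=cv2.contourArea);e=cv2.fitEllipse(c);print(e)
C=-R.T@t;r=R.T@np.linalg.inv(K)@[*e[0],1];print(C+r*(.003-C[2])/r[2])
E
python3 plan.py 0.665 0.085 0.235 -60 0.665 0.085 0.028 -60
```

```text
clock: 6.5
position: [0.5421, 0.2858, 0.2296]
ee_rot: [-0.184, -0.682, -0.184, 0.683]
contact_force: [-0.1, 0.5, -2.6]
width: 0.016
((285.1228942871094, 209.666748046875), (61.651676177978516, 62.63251876831055), 76.16780090332031)
[0.65529715 0.08797102 0.003     ]
now [0.5421 0.2858 0.2296] yaw -59.9 tilt 0.07 F [-0.08  0.54 -2.61] w 0.0160 t 6.5 q [0.37 0.32 1.38 0.   1.44 1.42]
[0.665, 0.085, 0.235, -60.0] -> [-0.55 23.53 -0.55] [0.002 0.001 0.001]
[0.665, 0.085, 0.028, -60.0] -> [20.7  0.  -0. ] [0. 0. 0.]
```

```bash
python3 -m creep '{"delta_pos":[[-0.5,4,0],[-0.5,8,0],[-0.5,12,0],[-0.5,16,0],[-0.5,20,0],[-0.5,22.8,0],[-0.5,22.8,0],[-0.5,22.8,0]],"dr":[[0,0,0],[0,0,0],[0,0,0],[0,0,0],[0,0,0],[0,0,0],[0,0,0],[0,0,0]]}'
python3 -m creep '{"delta_pos":[[4,0,0],[8,0,0],[12,0,0],[16,0,0],[19,0,0],[20.6,0,0],[20.6,0,0],[20.6,0,0]],"dr":[[0,0,0],[0,0,0],[0,0,0],[0,0,0],[0,0,0],[0,0,0],[0,0,0],[0,0,0]]}'
python3 plan.py
```

```text
clock: 7.3
position: [0.6561, 0.0881, 0.2333]
ee_rot: [-0.183, -0.682, -0.184, 0.684]
contact_force: [-0.0, 0.3, -1.8]
width: 0.0162
clock: 8.1
position: [0.6564, 0.0896, 0.0297]
ee_rot: [-0.184, -0.683, -0.184, 0.683]
contact_force: [0.5, 0.2, -2.1]
width: 0.0159
now [0.6564 0.0896 0.0297] yaw -59.8 tilt 0.03 F [ 0.45  0.18 -2.12] w 0.0159 t 8.1 q [0.03 0.54 1.55 0.   1.06 1.07]
```

```bash
python3 -m creep '{"delta_pos":[[0.2,0,0],[0.4,0,0],[0.4,0,0]],"dr":[[0,0,0],[0,0,0],[0,0,0]]}'
python3 -m creep '{"delta_pos":[[0,0,0],[0,0,0],[0,0,0],[0,0,0],[0,0,0]],"dr":[[0,0,0],[0,0,0],[0,0,0],[0,0,0],[0,0,0]]}' 1 40
python3 -m creep '{"delta_pos":[[-4,0,0],[-8,0,0],[-12,0,0],[-15,0,0],[-18,0,0],[-18,0,0],[-18,0,0]],"dr":[[0,0,0],[0,0,0],[0,0,0],[0,0,0],[0,0,0],[0,0,0],[0,0,0]]}'
cat > carts.py <<'E'
from h import *
import sys
for n in('top','side'):
    d=grab(n,f'pics/{sys.argv[1]}_{n}.png');W=cloud(d);z=W[...,2];hsv=cv2.cvtColor(d['pixels'],cv2.COLOR_BGR2HSV)
    m=(d['depth']>0)&(z>.065)&(z<.085)&(W[...,0]>.3)&(W[...,0]<.75)&(W[...,1]>-.45)&(W[...,1]<.36)
    for c,a,p in blobs(m,W,60):
        r=cv2.minAreaRect((p[:,:2]*1000).astype(np.float32));print(n,np.round(c),a,np.round(r[0],1),np.round(r[1]),'z%.4f'%p[:,2].mean())
E
python3 carts.py b1; python3 plan.py
```

```text
clock: 8.4
position: [0.6571, 0.0885, 0.0264]
ee_rot: [0.184, 0.683, 0.184, -0.682]
contact_force: [-0.8, 0.2, -2.6]
width: 0.0162
clock: 8.9
position: [0.657, 0.0884, 0.026]
ee_rot: [0.184, 0.683, 0.184, -0.683]
contact_force: [0.2, -0.3, -0.7]
width: 0.0849
clock: 9.6
position: [0.6571, 0.0885, 0.2064]
ee_rot: [0.184, 0.683, 0.184, -0.682]
contact_force: [-1.1, -0.4, 0.2]
width: 0.0853
top [350. 221.] 168 [618.4 -78.7] [35. 34.] z0.0741
top [187. 245.] 702 [549.5 321.1] [ 48. 115.] z0.0800
top [228. 246.] 70 [553.7 221.6] [90. 17.] z0.0759
top [218. 246.] 164 [551.6 242.8] [21. 83.] z0.0792
top [357. 254.] 173 [537.4 -98.1] [34. 35.] z0.0736
top [313. 292.] 171 [442.4   8.2] [34. 34.] z0.0737
top [379. 292.] 174 [ 446.  -152.6] [34. 34.] z0.0738
top [348. 311.] 172 [398.5 -77.9] [34. 34.] z0.0734
side [362. 230.] 117 [ 447.2 -149.1] [34. 34.] z0.0731
side [295. 239.] 117 [621.1 -75.1] [35. 36.] z0.0737
side [326. 239.] 120 [537.1 -93.1] [33. 40.] z0.0734
side [376. 252.] 126 [399.3 -73.9] [37. 36.] z0.0737
side [354. 273.] 138 [443.6  11.1] [35. 36.] z0.0737
side [350. 302.] 155 [436.6 106.5] [32. 39.] z0.0739
side [290. 346.] 1354 [547.2 270.4] [109. 104.] z0.0801
side [288. 375.] 264 [539.4 337.3] [128.  38.] z0.0755
now [0.6559 0.0884 0.2042] yaw -59.9 tilt 0.16 F [ 0.   -0.15 -0.06] w 0.0855 t 9.7 q [ 0.03  0.41  1.3  -0.    1.43  1.07]
```

View pics/b1_side.png

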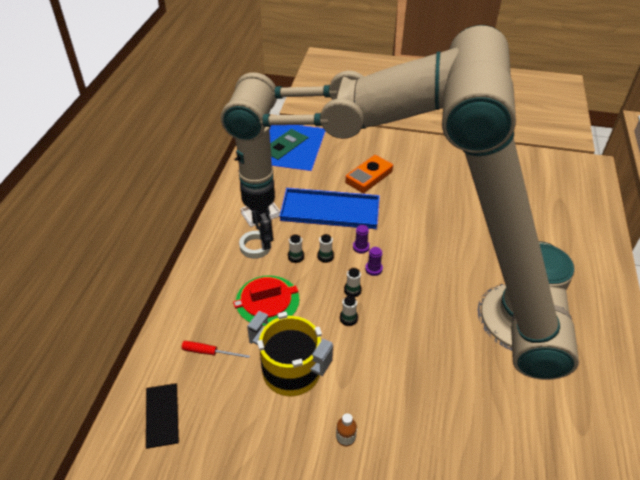

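The side view shows the cap lying on the mat at (266,294), the drum open at (290,346), and all four cartridges standing where first measured.

```bash
python3 plan.py 0.619 -0.0775 0.14 -77 0.619 -0.0775 0.047 -77
```

```text
now [0.6559 0.0884 0.2042] yaw -59.9 tilt 0.16 F [ 0.   -0.15 -0.06] w 0.0855 t 9.7 q [ 0.03  0.41  1.3  -0.    1.43  1.07]
[0.619, -0.0775, 0.14, -77.0] -> [ 6.43 12.51 11.51] [0.299 0.003 0.001]
[0.619, -0.0775, 0.047, -77.0] -> [ 9.3  0.  -0. ] [0. 0. 0.]
```

```bash
python3 -m creep '{"delta_pos":[[1,4,4],[3,8,8],[6.4,12.5,11.5],[6.4,12.5,11.5],[6.4,12.5,11.5],[6.4,12.5,11.5],[6.4,12.5,11.5],[6.4,12.5,11.5]],"dr":[[0.1,0,0],[0.2,0,0],[0.3,0,0],[0.3,0,0],[0.3,0,0],[0.3,0,0],[0.3,0,0],[0.3,0,0]]}'
python3 plan.py 0.619 -0.0775 0.047 -77
python3 -m creep '{"delta_pos":[[3,0,0],[6,0,0],[9.3,0,0],[9.3,0,0],[9.3,0,0]],"dr":[[0,0,0],[0,0,0],[0,0,0],[0,0,0],[0,0,0]]}'
python3 -m creep '{"delta_pos":[[0,0,0],[0,0,0],[0,0,0],[0,0,0],[0,0,0],[0,0,0]],"dr":[[0,0,0],[0,0,0],[0,0,0],[0,0,0],[0,0,0],[0,0,0]]}' -1 40
python3 -m creep '{"delta_pos":[[-3,0,0],[-6,0,0],[-10,0,0],[-10,0,0],[-10,0,0],[-10,0,0],[-10,0,0]],"dr":[[0,0,0],[0,0,0],[0,0,0],[0,0,0],[0,0,0],[0,0,0],[0,0,0]]}'
python3 -m creep '{"delta_pos":[[0,0,0],[0,0,0]],"dr":[[0,0,0],[0,0,0]]}'
python3 plan.py 0.6525 -0.278 0.16 -77 0.6525 -0.278 0.055 -77
```

```text
clock: 10.5
position: [0.6208, -0.0761, 0.1422]
ee_rot: [0.08, 0.703, 0.08, -0.702]
contact_force: [-0.4, 0.8, -1.3]
width: 0.0852
now [ 0.6208 -0.0761  0.1422] yaw -77.0 tilt 0.06 F [-0.42  0.82 -1.26] w 0.0852 t 10.5 q [-0.23  0.39  1.49  0.    1.26  1.11]
[0.619, -0.0775, 0.047, -77.0] -> [9.52 0.09 0.22] [ 0.001 -0.001 -0.   ]
clock: 11.0
position: [0.6206, -0.0765, 0.0492]
ee_rot: [-0.08, -0.703, -0.08, 0.703]
contact_force: [0.1, -0.2, -0.0]
width: 0.0855
clock: 11.6
position: [0.6221, -0.075, 0.053]
ee_rot: [0.078, 0.705, 0.08, -0.701]
contact_force: [-2.3, 6.6, 18.4]
width: 0.0002
clock: 12.3
position: [0.6191, -0.0772, 0.1472]
ee_rot: [-0.079, -0.702, -0.08, 0.704]
contact_force: [0.6, 0.4, -0.3]
width: 0.0001
clock: 12.5
position: [0.6198, -0.0773, 0.1479]
ee_rot: [-0.079, -0.702, -0.08, 0.703]
contact_force: [0.6, 0.0, -0.9]
width: 0.0002
now [ 0.6198 -0.0773  0.1479] yaw -77.1 tilt 0.09 F [ 0.59  0.01 -0.86] w 0.0002 t 12.5 q [-0.24  0.39  1.49 -0.    1.27  1.11]
[0.6525, -0.278, 0.16, -77.0] -> [-1.22 20.29  1.31] [-0.001  0.002  0.001]
[0.6525, -0.278, 0.055, -77.0] -> [10.5  0.  -0. ] [0. 0. 0.]
```

```bash
python3 -m creep '{"delta_pos":[[-3,0,0],[-3,-5,0],[-3,-10,0],[-3,-14,0],[-3,-14,0],[-3,-14,0]],"dr":[[0,0,0],[0,0,0],[0,0,0],[0,0,0],[0,0,0],[0,0,0]]}' 1 40
python3 carts.py b2; python3 plan.py
```

```text
clock: 13.1
position: [0.5887, 0.0598, 0.1787]
ee_rot: [-0.081, -0.702, -0.08, 0.703]
contact_force: [-0.0, -0.8, 0.6]
width: 0.0849
top [350. 221.] 164 [619.1 -78. ] [35. 32.] z0.0739
top [199. 248.] 1805 [543.5 289.5] [116. 116.] z0.0797
top [357. 254.] 173 [537.6 -97.8] [35. 35.] z0.0738
top [314. 292.] 140 [442.6   5. ] [35. 29.] z0.0741
top [379. 292.] 174 [ 446.  -152.8] [34. 34.] z0.0735
top [275. 294.] 173 [435.5 101.2] [34. 34.] z0.0734
top [348. 311.] 172 [398.5 -77.9] [34. 34.] z0.0734
side [362. 230.] 120 [ 447.2 -149.9] [34. 37.] z0.0732
side [326. 239.] 119 [537.2 -93.3] [33. 35.] z0.0734
side [376. 252.] 127 [398.1 -74.8] [36. 33.] z0.0737
side [354. 273.] 138 [442.9  10.5] [37. 36.] z0.0736
side [350. 302.] 152 [437.2 103.5] [32. 37.] z0.0736
side [290. 346.] 1352 [546.7 269.7] [106. 105.] z0.0801
side [288. 375.] 260 [540.8 337.9] [124.  37.] z0.0752
now [0.5892 0.0582 0.1786] yaw -77.1 tilt 0.05 F [0.22 1.4  0.09] w 0.0851 t 13.2 q [-0.02  0.32  1.51 -0.    1.31  1.33]
```

View pics/b2_top.png

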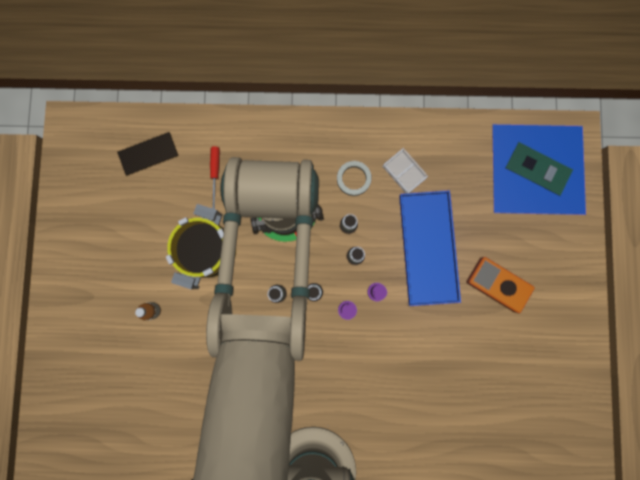

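All cartridges are still standing; cart 1 is at (350,221). The grip was too high, so I try again lower.

```bash
python3 plan.py 0.6195 -0.0775 0.14 -77
python3 -m creep '{"delta_pos":[[0,4,0.3],[0,8,0.3],[0,12,0.3],[3.5,14,0.2],[3.5,14,0.2],[3.5,14,0.2]],"dr":[[0,0,0],[0,0,0],[0,0,0],[0,0,0],[0,0,0],[0,0,0]]}'
python3 plan.py 0.6195 -0.0775 0.033 -77
```

```text
now [0.5892 0.0582 0.1786] yaw -77.1 tilt 0.05 F [0.22 1.4  0.09] w 0.0851 t 13.2 q [-0.02  0.32  1.51 -0.    1.31  1.33]
[0.6195, -0.0775, 0.14, -77.0] -> [ 3.87 13.91  0.08] [-0.001  0.    -0.001]
clock: 13.8
position: [0.6175, -0.079, 0.1428]
ee_rot: [-0.078, -0.702, -0.079, 0.704]
contact_force: [0.0, 0.1, -0.6]
width: 0.0855
now [ 0.6175 -0.079   0.1428] yaw -77.2 tilt 0.16 F [ 0.02  0.05 -0.61] w 0.0855 t 13.8 q [-0.24  0.39  1.5   0.    1.26  1.11]
[0.6195, -0.0775, 0.033, -77.0] -> [10.97 -0.09 -0.25] [-0.004  0.002  0.002]
```

```bash

python3 -m creep '{"delta_pos":[[3,-0.1,-0.2],[6,-0.1,-0.2],[9,-0.1,-0.2],[11,-0.1,-0.2],[11,-0.1,-0.2],[11,-0.1,-0.2]],"dr":[[0,0,0],[0,0,0],[0,0,0],[0,0,0],[0,0,0],[0,0,0]]}'
python3 -m creep '{"delta_pos":[[0,0,0],[0,0,0],[0,0,0],[0,0,0],[0,0,0],[0,0,0]],"dr":[[0,0,0],[0,0,0],[0,0,0],[0,0,0],[0,0,0],[0,0,0]]}' -1 40
python3 -m creep '{"delta_pos":[[-3,0,0],[-6,0,0],[-10,0,0],[-12,0,0],[-12,0,0],[-12,0,0],[-12,0,0]],"dr":[[0,0,0],[0,0,0],[0,0,0],[0,0,0],[0,0,0],[0,0,0],[0,0,0]]}'
python3 -m creep '{"delta_pos":[[0,0,0],[0,0,0]],"dr":[[0,0,0],[0,0,0]]}'
python3 plan.py 0.6525 -0.278 0.155 -77 0.6525 -0.278 0.042 -77
```

```text
clock: 14.4
position: [0.6209, -0.0759, 0.0351]
ee_rot: [0.08, 0.703, 0.08, -0.702]
contact_force: [0.5, -0.4, -0.3]
width: 0.0857
clock: 15.0
position: [0.6199, -0.0764, 0.0338]
ee_rot: [-0.08, -0.703, -0.08, 0.703]
contact_force: [0.3, 0.3, -0.8]
width: 0.0002
clock: 15.7
position: [0.6188, -0.0761, 0.152]
ee_rot: [-0.079, -0.701, -0.08, 0.704]
contact_force: [0.3, -0.5, -1.1]
width: -0.0001
clock: 15.9
position: [0.6193, -0.0763, 0.1524]
ee_rot: [-0.079, -0.702, -0.08, 0.703]
contact_force: [0.8, -0.1, -0.2]
width: 0.0002
now [ 0.6193 -0.0763  0.1524] yaw -77.1 tilt 0.14 F [ 0.82 -0.12 -0.18] w 0.0002 t 15.9 q [-0.23  0.38  1.48 -0.    1.28  1.11]
[0.6525, -0.278, 0.155, -77.0] -> [-0.28 20.4   1.28] [-0.001  0.002  0.001]
[0.6525, -0.278, 0.042, -77.0] -> [11.3  0.  -0. ] [0. 0. 0.]
```

```bash
python3 - <<'E'
from h import *
a=grab('side')['pixels'][180:330,200:400]; b=grab('top')['pixels'][170:320,270:470]
cv2.imwrite('pics/c1.png',np.vstack([cv2.resize(a,(400,300),interpolation=2),cv2.resize(b,(400,300),interpolation=2)]))
E
```

```text
(no output)
```

View pics/c1.png

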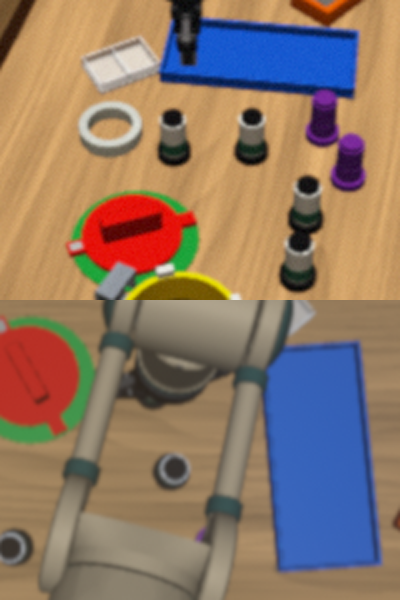

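The side crop shows cart 1 standing, but its top is now at about (286,238) instead of (295,239), so it moved. I'll measure it again.

```bash
python3 carts.py b3|grep side
```

```text
side [362. 230.] 118 [ 445.9 -150. ] [36. 41.] z0.0735
side [286. 239.] 118 [643.5 -68.2] [33. 35.] z0.0739
side [326. 239.] 124 [537.1 -93.2] [33. 37.] z0.0735
side [375. 252.] 130 [398.2 -74.2] [36. 37.] z0.0734
side [354. 273.] 141 [441.5  11.5] [36. 36.] z0.0735
side [350. 302.] 152 [436.9 105.4] [32. 38.] z0.0737
side [290. 346.] 1366 [548.3 270.6] [112. 101.] z0.0802
side [287. 375.] 257 [541.9 338.2] [122.  38.] z0.0750
```

```bash
python3 plan.py 0.6435 -0.0705 0.14 -77 0.6435 -0.0705 0.033 -77
python3 -m creep '{"delta_pos":[[0,-0.1,-2.5],[0,-0.1,-2.5],[0,-0.1,-2.5],[0,-0.1,-2.5]],"dr":[[0,0,0],[0,0,0],[0,0,0],[0,0,0]]}' 1 40
python3 plan.py 0.6435 -0.0705 0.033 -77
```

```text
now [ 0.6198 -0.0764  0.1534] yaw -77.1 tilt 0.04 F [-1.08  0.21 -0.02] w 0.0001 t 16.1 q [-0.23  0.38  1.48 -0.    1.28  1.11]
[0.6435, -0.0705, 0.14, -77.0] -> [ 1.34 -0.04 -2.44] [-0.001  0.001  0.   ]
[0.6435, -0.0705, 0.033, -77.0] -> [10.7  0.  -0. ] [0. 0. 0.]
clock: 16.5
position: [0.6434, -0.0698, 0.1536]
ee_rot: [-0.08, -0.702, -0.08, 0.703]
contact_force: [0.1, 0.7, 0.4]
width: 0.0581
now [ 0.6434 -0.0698  0.1536] yaw -77.1 tilt 0.06 F [0.1  0.65 0.43] w 0.0581 t 16.5 q [-0.22  0.41  1.42 -0.    1.3   1.13]
[0.6435, -0.0705, 0.033, -77.0] -> [ 1.206e+01  7.000e-02 -1.000e-02] [-0.001  0.001  0.   ]
```

```bash

python3 -m creep '{"delta_pos":[[0,0.1,0],[2,0.1,0],[5,0.1,0],[8,0.1,0],[11,0.1,0],[12,0.1,0],[12,0.1,0],[12,0.1,0]],"dr":[[0,0,0],[0,0,0],[0,0,0],[0,0,0],[0,0,0],[0,0,0],[0,0,0],[0,0,0]]}'
python3 -m creep '{"delta_pos":[[0,0,0],[0,0,0],[0,0,0],[0,0,0],[0,0,0],[0,0,0]],"dr":[[0,0,0],[0,0,0],[0,0,0],[0,0,0],[0,0,0],[0,0,0]]}' -1 40
```

```text
clock: 17.3
position: [0.6453, -0.0711, 0.035]
ee_rot: [0.08, 0.703, 0.079, -0.702]
contact_force: [-0.2, -0.3, 0.4]
width: 0.0854
clock: 17.9
position: [0.6451, -0.071, 0.0349]
ee_rot: [0.08, 0.703, 0.079, -0.702]
contact_force: [0.6, -0.2, 5.4]
width: 0.0336
```

```bash

python3 -m creep '{"delta_pos":[[-3,0,0],[-6,0,0],[-10,0,0],[-12,0,0],[-12,0,0],[-12,0,0],[-12,0,0]],"dr":[[0,0,0],[0,0,0],[0,0,0],[0,0,0],[0,0,0],[0,0,0],[0,0,0]]}'
for i in 1 2 3; do python3 -m creep '{"delta_pos":[[0,0,0]],"dr":[[0,0,0]]}'|grep force; done
python3 plan.py 0.6525 -0.278 0.155 -80 0.6525 -0.278 0.042 -80
```

```text
clock: 18.6
position: [0.6429, -0.0705, 0.1516]
ee_rot: [-0.079, -0.701, -0.08, 0.704]
contact_force: [0.0, -0.6, -0.6]
width: 0.034
contact_force: [-0.6, -0.5, -0.5]
contact_force: [0.1, -0.6, -0.4]
contact_force: [0.8, 0.2, -0.7]
now [ 0.644  -0.0707  0.1529] yaw -77.1 tilt 0.08 F [ 0.76  0.16 -0.68] w 0.0335 t 18.9 q [-0.22  0.42  1.42 -0.    1.3   1.13]
[0.6525, -0.278, 0.155, -80.0] -> [-0.22 20.39  3.81] [0.051 0.001 0.001]
[0.6525, -0.278, 0.042, -80.0] -> [11.3  0.  -0. ] [0. 0. 0.]
```

Light (about 0.5 N), so it's empty and goes in the drum.

```bash

python3 -m creep '{"delta_pos":[[-4,0,0],[-7,0,0],[-7,0,0]],"dr":[[0,0,0],[0,0,0],[0,0,0]]}'
python3 plan.py 0.5505 0.3135 0.22 -15.5 0.5505 0.3135 0.068 -15.5
```

```text
clock: 19.2
position: [0.6472, -0.0714, 0.2289]
ee_rot: [0.081, 0.706, 0.079, -0.699]
contact_force: [0.9, -0.1, -0.2]
width: 0.0339
now [ 0.6472 -0.0714  0.2289] yaw -77.1 tilt 0.56 F [ 0.91 -0.08 -0.22] w 0.0339 t 19.2 q [-0.22  0.38  1.3  -0.    1.46  1.13]
[0.5505, 0.3135, 0.22, -15.5] -> [  0.71 -39.68   0.81] [-1.074 -0.006 -0.009]
[0.5505, 0.3135, 0.068, -15.5] -> [15.2  0.   0. ] [0. 0. 0.]
```

```bash

python3 -m creep '{"delta_pos":[[0,-4,0],[0,-8,0],[0,-12,0],[0,-16,0],[0,-20,0],[0,-25,0],[0,-30,0],[0,-35,0.4],[0,-39.7,0.8],[0,-39.7,0.8]],"dr":[[-0.1,0,0],[-0.2,0,0],[-0.3,0,0],[-0.4,0,0],[-0.5,0,0],[-0.6,0,0],[-0.7,0,0],[-0.8,0,0],[-0.95,0,0],[-1.07,0,0]]}'
python3 -m creep '{"delta_pos":[[0,0,0],[0,0,0]],"dr":[[0,0,0],[0,0,0]]}'
python3 plan.py 0.5505 0.3135 0.068 -15.5
```

```text
clock: 20.2
position: [0.5445, 0.3203, 0.2225]
ee_rot: [-0.429, -0.561, -0.432, 0.561]
contact_force: [0.2, -0.9, -0.2]
width: 0.034
clock: 20.4
position: [0.5474, 0.3138, 0.223]
ee_rot: [-0.426, -0.564, -0.426, 0.565]
contact_force: [-0.4, -0.1, -1.3]
width: 0.0336
now [0.5474 0.3138 0.223 ] yaw -15.9 tilt 0.09 F [-0.41 -0.1  -1.29] w 0.0336 t 20.4 q [ 0.41  0.35  1.35 -0.    1.44  0.69]
[0.5505, 0.3135, 0.068, -15.5] -> [15.5   0.31 -0.07] [-0.007  0.001  0.001]
```

```bash

python3 -m creep '{"delta_pos":[[0,0.3,0],[4,0.3,0],[8,0.3,0],[12,0.3,0],[14.5,0.3,0],[15.5,0.3,0],[15.5,0.3,0],[15.5,0.3,0]],"dr":[[0,0,0],[0,0,0],[0,0,0],[0,0,0],[0,0,0],[0,0,0],[0,0,0],[0,0,0]]}'
```

```text
clock: 21.2
position: [0.552, 0.3135, 0.0701]
ee_rot: [0.427, 0.565, 0.426, -0.563]
contact_force: [0.2, 1.2, 0.3]
width: 0.0338
```

```bash

python3 -m creep '{"delta_pos":[[0,0,0],[0,0,0],[0,0,0],[0,0,0]],"dr":[[0,0,0],[0,0,0],[0,0,0],[0,0,0]]}' 0.3 40
python3 -m creep '{"delta_pos":[[-3,0,0],[-7,0,0],[-11,0,0],[-15,0,0],[-15,0,0],[-15,0,0]],"dr":[[0,0,0],[0,0,0],[0,0,0],[0,0,0],[0,0,0],[0,0,0]]}'
python3 plan.py 0.4365 0.103 0.15 0 0.4365 0.103 0.033 0
python3 carts.py b4|grep side
```

```text
clock: 21.6
position: [0.5508, 0.3137, 0.0694]
ee_rot: [0.427, 0.564, 0.427, -0.563]
contact_force: [0.5, 0.4, 0.3]
width: 0.0553
clock: 22.2
position: [0.5509, 0.3138, 0.2202]
ee_rot: [0.427, 0.565, 0.427, -0.563]
contact_force: [0.1, -0.8, -0.5]
width: 0.0551
now [0.5509 0.3138 0.2202] yaw -15.7 tilt 0.16 F [ 0.08 -0.82 -0.45] w 0.0551 t 22.2 q [ 0.41  0.36  1.35 -0.    1.43  0.68]
[0.4365, 0.103, 0.15, 0.0] -> [ 6.96 -5.31 23.41] [-0.275 -0.001 -0.002]
[0.4365, 0.103, 0.033, 0.0] -> [11.7  0.   0. ] [0. 0. 0.]
side [362. 230.] 120 [ 446.5 -150.8] [36. 35.] z0.0734
side [326. 239.] 115 [537.5 -94.9] [34. 36.] z0.0737
side [375. 252.] 128 [397.6 -75. ] [36. 35.] z0.0735
side [354. 273.] 138 [441.5  12.3] [37. 36.] z0.0736
side [350. 302.] 151 [436.8 105.7] [32. 36.] z0.0738
side [290. 346.] 1359 [546.7 269.9] [105. 108.] z0.0803
side [287. 375.] 268 [539.9 338.3] [ 38. 128.] z0.0753
```

```bash

python3 -m creep '{"delta_pos":[[0,-1,4],[0,-2,8],[0,-3,12],[0,-4,16],[1,-5,20],[4,-5.3,23.4],[7,-5.3,23.4],[7,-5.3,23.4],[7,-5.3,23.4],[7,-5.3,23.4]],"dr":[[0,0,0],[0,0,0],[0,0,0],[0,0,0],[-0.1,0,0],[-0.2,0,0],[-0.275,0,0],[-0.275,0,0],[-0.275,0,0],[-0.275,0,0]]}' 1 40
python3 plan.py 0.436 0.103 0.033 0
```

```text
clock: 23.3
position: [0.4372, 0.1033, 0.1496]
ee_rot: [0.5, 0.501, 0.5, -0.5]
contact_force: [0.7, 0.4, 0.7]
width: 0.0852
now [0.4372 0.1033 0.1496] yaw -0.0 tilt 0.09 F [0.66 0.39 0.73] w 0.0852 t 23.3 q [0.08 0.13 1.85 0.   1.16 0.08]
[0.436, 0.103, 0.033, 0.0] -> [11.66 -0.14  0.03] [-0.    -0.    -0.002]
```

```bash

python3 -m creep '{"delta_pos":[[2,-0.1,0],[5,-0.1,0],[8,-0.1,0],[11,-0.1,0],[11.6,-0.1,0],[11.6,-0.1,0],[11.6,-0.1,0]],"dr":[[0,0,0],[0,0,0],[0,0,0],[0,0,0],[0,0,0],[0,0,0],[0,0,0]]}'
python3 -m creep '{"delta_pos":[[0,0,0],[0,0,0],[0,0,0],[0,0,0],[0,0,0],[0,0,0]],"dr":[[0,0,0],[0,0,0],[0,0,0],[0,0,0],[0,0,0],[0,0,0]]}' -1 40
python3 -m creep '{"delta_pos":[[-3,0,0],[-6,0,0],[-10,0,0],[-12,0,0],[-12,0,0],[-12,0,0],[-12,0,0]],"dr":[[0,0,0],[0,0,0],[0,0,0],[0,0,0],[0,0,0],[0,0,0],[0,0,0]]}'
for i in 1 2 3; do python3 -m creep '{"delta_pos":[[0,0,0]],"dr":[[0,0,0]]}'|grep force; done
python3 plan.py 0.6525 -0.278 0.2 0 0.6525 -0.278 0.042 0
```

```text
clock: 24.0
position: [0.4368, 0.1031, 0.0342]
ee_rot: [0.501, 0.501, 0.499, -0.499]
contact_force: [1.2, 0.6, 0.0]
width: 0.0852
clock: 24.6
position: [0.4359, 0.1027, 0.0336]
ee_rot: [0.5, 0.501, 0.499, -0.5]
contact_force: [1.0, -0.2, 6.1]
width: 0.0341
clock: 25.3
position: [0.4331, 0.1025, 0.1507]
ee_rot: [-0.499, -0.499, -0.501, 0.501]
contact_force: [-1.0, -0.3, -3.2]
width: 0.0337
contact_force: [0.5, -0.1, -3.7]
contact_force: [0.7, 0.3, -3.3]
contact_force: [0.2, 0.2, -2.9]
now [0.4346 0.1027 0.152 ] yaw -0.0 tilt 0.09 F [ 0.18  0.18 -2.86] w 0.0336 t 25.6 q [ 0.08  0.12  1.85 -0.    1.17  0.08]
[0.6525, -0.278, 0.2, 0.0] -> [-4.82 21.78 38.07] [-0.     0.     0.002]
[0.6525, -0.278, 0.042, 0.0] -> [15.8  0.   0. ] [0. 0. 0.]
```

Heavy (about 3.2 N), so it's full and goes in the tray.

```bash

python3 -m creep '{"delta_pos":[[-1,2,3.5],[-2,4,7],[-3,6,10.5],[-4,8,14],[-5,10,18],[-5,12.5,22],[-5,15,26],[-5,17,30],[-5,19,34],[-5,21.8,38]],"dr":[[0.14,0,0],[0.28,0,0],[0.42,0,0],[0.56,0,0],[0.7,0,0],[0.84,0,0],[0.98,0,0],[1.12,0,0],[1.26,0,0],[1.4,0,0]]}'
python3 -m creep '{"delta_pos":[[0,0,0],[0,0,0]],"dr":[[0,0,0],[0,0,0]]}'
python3 plan.py 0.6525 -0.278 0.041 -83
```

```text
clock: 26.6
position: [0.6526, -0.279, 0.2021]
ee_rot: [-0.058, -0.704, -0.058, 0.705]
contact_force: [1.6, 0.1, -3.9]
width: 0.0342
clock: 26.8
position: [0.6529, -0.2783, 0.2006]
ee_rot: [-0.059, -0.704, -0.061, 0.706]
contact_force: [-0.2, 0.5, -3.1]
width: 0.034
now [ 0.6529 -0.2783  0.2006] yaw -80.3 tilt 0.20 F [-0.16  0.49 -3.13] w 0.0340 t 26.8 q [-0.5   0.49  1.18  0.    1.47  0.9 ]
[0.6525, -0.278, 0.041, -83.0] -> [ 1.596e+01 -0.000e+00 -1.000e-02] [0.048 0.003 0.002]
```

```bash

python3 -m creep '{"delta_pos":[[4,0,0],[8,0,0],[12,0,0],[15,0,0],[15.9,0,0],[16.1,0,0],[16.2,0,0],[16.2,0,0]],"dr":[[0.05,0,0],[0.05,0,0],[0.05,0,0],[0.05,0,0],[0.05,0,0],[0.05,0,0],[0.05,0,0],[0.05,0,0]]}'
python3 -m creep '{"delta_pos":[[0,0,0],[0,0,0],[0,0,0],[0,0,0]],"dr":[[0,0,0],[0,0,0],[0,0,0],[0,0,0]]}' 0.5 40
python3 -m creep '{"delta_pos":[[-3,0,0],[-7,0,0],[-11,0,0],[-13,0,0],[-13,0,0],[-13,0,0]],"dr":[[0,0,0],[0,0,0],[0,0,0],[0,0,0],[0,0,0],[0,0,0]]}'
python3 carts.py b5
python3 plan.py 0.5375 -0.0965 0.15 -77
```

```text
clock: 27.6
position: [0.6545, -0.2778, 0.0432]
ee_rot: [0.044, 0.707, 0.042, -0.705]
contact_force: [-0.4, 0.4, -3.6]
width: 0.0338
clock: 28.0
position: [0.6534, -0.2776, 0.0417]
ee_rot: [0.043, 0.706, 0.042, -0.705]
contact_force: [-0.4, 0.3, -0.3]
width: 0.0639
clock: 28.6
position: [0.6528, -0.2772, 0.1708]
ee_rot: [0.043, 0.706, 0.043, -0.706]
contact_force: [-0.5, -0.5, -0.3]
width: 0.0638
top [429. 209.] 107 [ 657.6 -274.9] [26. 36.] z0.0780
top [199. 248.] 1822 [543.3 289.5] [116. 116.] z0.0798
top [223. 257.] 104 [527.  238.1] [ 46. 131.] z0.0755
top [357. 254.] 174 [537.6 -97.7] [35. 35.] z0.0735
top [313. 292.] 171 [442.4   8.2] [34. 34.] z0.0737
top [379. 292.] 173 [ 446.1 -152.8] [34. 34.] z0.0738
top [348. 311.] 176 [398.6 -77.9] [34. 34.] z0.0738
side [299. 190.] 109 [ 654.5 -273.9] [33. 39.] z0.0766
side [362. 230.] 112 [ 447.4 -150.7] [33. 40.] z0.0734
side [326. 239.] 116 [539.1 -95.7] [35. 35.] z0.0740
side [376. 252.] 131 [398.4 -76.5] [39. 35.] z0.0736
side [354. 273.] 140 [443.3   9.7] [34. 38.] z0.0732
side [290. 346.] 1352 [547.1 269.8] [108. 104.] z0.0802
side [287. 375.] 252 [539.6 337.1] [127.  38.] z0.0754
now [ 0.6519 -0.2768  0.1688] yaw -83.1 tilt 0.20 F [-0.48  0.93 -0.52] w 0.0640 t 28.7 q [-0.5   0.5   1.24 -0.    1.4   0.95]
[0.5375, -0.0965, 0.15, -77.0] -> [  1.94 -19.27   9.18] [-0.106  0.003  0.002]
```

View pics/b5_side.png

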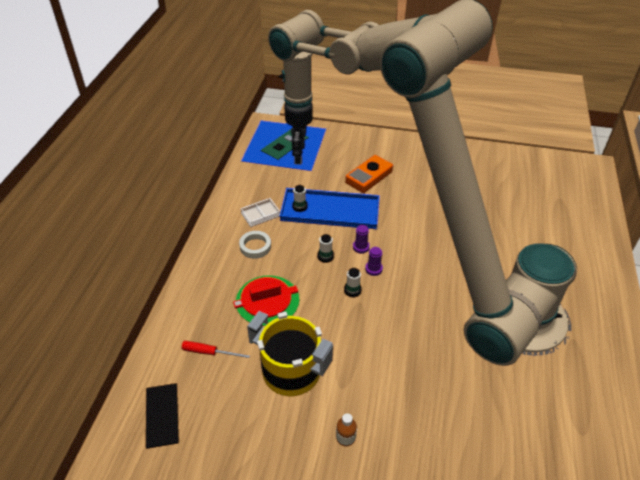

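The full cartridge stands upright in the tray at (299,198); two are left on the bench at (326,247) and (354,281). Next is the one at (0.538,-0.096).

```bash

python3 -m creep '{"delta_pos":[[0,-4,2],[0,-8,4],[0,-12,6],[0,-16,8],[1,-19.2,9.1],[2,-19.2,9.1],[2,-19.2,9.1],[2,-19.2,9.1]],"dr":[[0,0,0],[0,0,0],[0,0,0],[-0.05,0,0],[-0.1,0,0],[-0.1,0,0],[-0.1,0,0],[-0.1,0,0]]}' 1 40
python3 plan.py 0.538 -0.0965 0.033 -77
```

```text
clock: 29.5
position: [0.5398, -0.0984, 0.1499]
ee_rot: [-0.078, -0.702, -0.078, 0.703]
contact_force: [0.3, -0.6, -0.4]
width: 0.0852
now [ 0.5398 -0.0984  0.1499] yaw -77.4 tilt 0.06 F [ 0.33 -0.55 -0.43] w 0.0852 t 29.5 q [-0.31  0.27  1.65 -0.    1.22  1.04]
[0.538, -0.0965, 0.033, -77.0] -> [11.69 -0.22  0.13] [-0.007  0.001  0.   ]
```

```bash

python3 -m creep '{"delta_pos":[[2,-0.2,0.1],[5,-0.2,0.1],[8,-0.2,0.1],[11,-0.2,0.1],[11.6,-0.2,0.1],[11.6,-0.2,0.1],[11.6,-0.2,0.1]],"dr":[[0,0,0],[0,0,0],[0,0,0],[0,0,0],[0,0,0],[0,0,0],[0,0,0]]}'
python3 -m creep '{"delta_pos":[[0,0,0],[0,0,0],[0,0,0],[0,0,0],[0,0,0],[0,0,0]],"dr":[[0,0,0],[0,0,0],[0,0,0],[0,0,0],[0,0,0],[0,0,0]]}' -1 40
python3 -m creep '{"delta_pos":[[-3,0,0],[-6,0,0],[-10,0,0],[-12,0,0],[-12,0,0],[-12,0,0],[-12,0,0]],"dr":[[0,0,0],[0,0,0],[0,0,0],[0,0,0],[0,0,0],[0,0,0],[0,0,0]]}'
for i in 1 2 3; do python3 -m creep '{"delta_pos":[[0,0,0]],"dr":[[0,0,0]]}'|grep force; done
python3 plan.py 0.563 -0.2865 0.16 -83; python3 plan.py 0.5345 0.2555 0.22 -15.5
```

```text
clock: 30.2
position: [0.5397, -0.0969, 0.0359]
ee_rot: [0.078, 0.704, 0.077, -0.702]
contact_force: [0.1, 1.0, 0.5]
width: 0.0853
clock: 30.8
position: [0.5388, -0.0961, 0.0357]
ee_rot: [0.078, 0.703, 0.078, -0.702]
contact_force: [-0.5, -1.6, 5.7]
width: 0.0342
clock: 31.5
position: [0.5367, -0.0955, 0.153]
ee_rot: [-0.077, -0.702, -0.078, 0.704]
contact_force: [-1.5, -0.3, -1.4]
width: 0.034
contact_force: [1.2, -0.4, -0.1]
contact_force: [-0.5, 0.2, -0.6]
contact_force: [-0.7, -0.7, -0.6]
now [ 0.5378 -0.0958  0.154 ] yaw -77.4 tilt 0.08 F [-0.69 -0.66 -0.62] w 0.0341 t 31.8 q [-0.3   0.27  1.65 -0.    1.23  1.05]
[0.563, -0.2865, 0.16, -83.0] -> [-0.61 19.16  1.72] [0.099 0.001 0.001]
now [ 0.5378 -0.0958  0.154 ] yaw -77.4 tilt 0.08 F [-0.69 -0.66 -0.62] w 0.0341 t 31.8 q [-0.3   0.27  1.65 -0.    1.23  1.05]
[0.5345, 0.2555, 0.22, -15.5] -> [ -6.59 -34.36  -7.36] [-1.079e+00  1.000e-03  1.000e-03]
```

Light, so it's empty. Before placing it I check cart 1 inside the drum.

```bash
python3 -m creep '{"delta_pos":[[-3,0,0],[-6.6,0,0],[-6.6,0,0],[-6.6,0,0]],"dr":[[0,0,0],[0,0,0],[0,0,0],[0,0,0]]}'
python3 - <<'E'
from h import *
d=grab('top','pics/b6.png');W=cloud(d);c=d['pixels'][200:300,150:250]
r=np.hypot(W[...,0]-.5425,W[...,1]-.2845)
m=(d['depth']>0)&(r<.055)
p=W[m];print(np.percentile(p[:,2],[1,10,50,90,99]))
for c0,a,q in blobs(m&(W[...,2]>.03),W,20): print(c0,a,np.round(q.mean(0),4),np.round(q.min(0),3),np.round(q.max(0),3))
cv2.imwrite('pics/b6c.png',cv2.resize(cv2.convertScaleAbs(c,alpha=2),(500,500),interpolation=2))
E
python3 plan.py 0.5345 0.2555 0.22 -15.5
```

```text
clock: 32.2
position: [0.5385, -0.096, 0.2214]
ee_rot: [0.078, 0.703, 0.078, -0.702]
contact_force: [-0.3, -0.3, -1.2]
width: 0.0336
[0.07504701 0.07702188 0.0797916  0.08244504 0.08472331]
[200.60220636 248.37053861] 1541 [0.5424 0.2851 0.0798] [0.489 0.232 0.073] [0.597 0.339 0.087]
now [ 0.5377 -0.0958  0.2203] yaw -77.4 tilt 0.05 F [ 0.4   0.06 -1.08] w 0.0340 t 32.2 q [-0.3   0.22  1.54 -0.    1.38  1.05]
[0.5345, 0.2555, 0.22, -15.5] -> [ 3.000e-02 -3.435e+01 -7.380e+00] [-1.08e+00  0.00e+00  1.00e-03]
```

View pics/b6c.png

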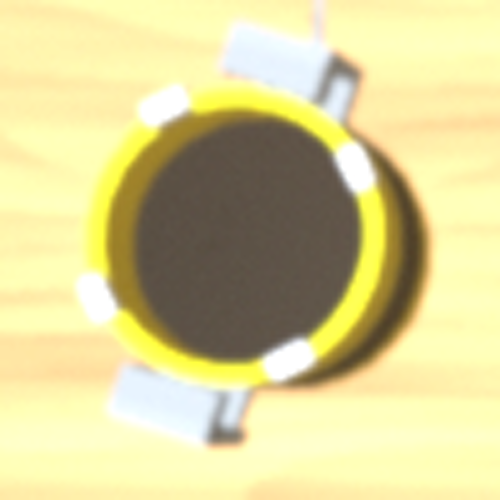

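A dark blind at z=0.08 hides the drum's contents; the sprung pads sit at 45° to the brackets. I'll place this one on the opposite side and watch the force on the way down.

```bash

python3 -m creep '{"delta_pos":[[0,-3.5,-0.8],[0,-7,-1.5],[0,-10.5,-2.2],[0,-14,-3],[0,-18,-3.8],[0,-22,-4.6],[0,-26,-5.5],[0,-30,-6.4],[0,-34.3,-7.4],[0,-34.3,-7.4]],"dr":[[-0.1,0,0],[-0.2,0,0],[-0.3,0,0],[-0.4,0,0],[-0.5,0,0],[-0.6,0,0],[-0.7,0,0],[-0.85,0,0],[-1,0,0],[-1.08,0,0]]}'
python3 -m creep '{"delta_pos":[[0,0,0],[0,0,0]],"dr":[[0,0,0],[0,0,0]]}'
python3 plan.py 0.5345 0.2555 0.068 -15.5
```

```text
clock: 33.25
position: [0.5337, 0.2602, 0.2185]
ee_rot: [-0.429, -0.56, -0.432, 0.561]
contact_force: [0.3, -0.2, -1.0]
width: 0.0342
clock: 33.45
position: [0.5344, 0.2544, 0.2194]
ee_rot: [-0.428, -0.562, -0.428, 0.564]
contact_force: [-0.1, -0.5, -0.2]
width: 0.0339
now [0.5344 0.2544 0.2194] yaw -15.6 tilt 0.17 F [-0.08 -0.47 -0.22] w 0.0339 t 33.5 q [ 0.33  0.3   1.44 -0.    1.41  0.6 ]
[0.5345, 0.2555, 0.068, -15.5] -> [ 1.514e+01  1.000e-02 -1.400e-01] [-0.001  0.002  0.002]
```

```bash

python3 -m creep '{"delta_pos":[[0,0,-0.1],[4,0,-0.1],[8,0,-0.1],[11,0,-0.1],[13,0,-0.1],[14.5,0,-0.1],[15.1,0,-0.1],[15.1,0,-0.1]],"dr":[[0,0,0],[0,0,0],[0,0,0],[0,0,0],[0,0,0],[0,0,0],[0,0,0],[0,0,0]]}'
```

```text
clock: 34.25
position: [0.5351, 0.255, 0.0691]
ee_rot: [-0.428, -0.563, -0.428, 0.564]
contact_force: [-0.0, -0.1, -0.4]
width: 0.0334
```

No contact, so I release it and go for the last cartridge.

```bash

python3 -m creep '{"delta_pos":[[0,0,0],[0,0,0],[0,0,0],[0,0,0]],"dr":[[0,0,0],[0,0,0],[0,0,0],[0,0,0]]}' 0.3 40
python3 -m creep '{"delta_pos":[[-3,0,0],[-7,0,0],[-11,0,0],[-15,0,0],[-15,0,0],[-15,0,0]],"dr":[[0,0,0],[0,0,0],[0,0,0],[0,0,0],[0,0,0],[0,0,0]]}'
python3 carts.py b7 | grep side
python3 plan.py 0.4425 0.009 0.15 0
```

```text
clock: 34.65
position: [0.5359, 0.2561, 0.0705]
ee_rot: [0.428, 0.563, 0.428, -0.562]
contact_force: [-0.5, -0.6, 0.3]
width: 0.0554
clock: 35.25
position: [0.5359, 0.2562, 0.2212]
ee_rot: [0.429, 0.564, 0.428, -0.562]
contact_force: [0.2, -0.5, -0.5]
width: 0.0552
side [362. 230.] 116 [ 445.7 -149.3] [33. 37.] z0.0738
side [375. 252.] 128 [398.1 -75.3] [35. 35.] z0.0738
side [354. 273.] 132 [444.1  12.3] [36. 34.] z0.0740
side [290. 346.] 1344 [547.4 269.5] [108. 106.] z0.0803
side [289. 375.] 280 [530.2 337.2] [147.  39.] z0.0759
now [0.5346 0.2557 0.2187] yaw -15.5 tilt 0.13 F [-0.13 -0.1  -0.35] w 0.0556 t 35.4 q [ 0.33  0.3   1.44 -0.    1.4   0.6 ]
[0.4425, 0.009, 0.15, 0.0] -> [ 6.9  -2.28 26.22] [-0.27   0.001  0.002]
```

```bash

python3 -m creep '{"delta_pos":[[0,0,4],[0,-0.5,8],[0,-1,12],[0,-1,16],[1,-2,20],[4,-2.3,24],[7,-2.3,26.2],[7,-2.3,26.2],[7,-2.3,26.2],[7,-2.3,26.2]],"dr":[[0,0,0],[0,0,0],[0,0,0],[0,0,0],[-0.1,0,0],[-0.2,0,0],[-0.27,0,0],[-0.27,0,0],[-0.27,0,0],[-0.27,0,0]]}' 1 40
python3 carts.py b8
python3 plan.py 0.4425 0.009 0.033 0
```

```text
clock: 36.35
position: [0.4447, 0.0103, 0.1505]
ee_rot: [0.5, 0.501, 0.5, -0.5]
contact_force: [0.6, 0.2, 0.7]
width: 0.0855
top [431. 208.] 173 [ 654.1 -278.5] [35. 34.] z0.0780
top [199. 248.] 1811 [543.4 289.3] [117. 115.] z0.0798
top [226. 254.] 94 [537.4 227.9] [ 31. 116.] z0.0758
top [379. 292.] 176 [ 446.  -152.7] [34. 34.] z0.0734
side [299. 190.] 111 [ 655.1 -276.3] [33. 38.] z0.0762
side [362. 231.] 88 [ 447.  -144.5] [26. 36.] z0.0729
side [376. 252.] 131 [398.2 -74.4] [35. 39.] z0.0735
side [354. 273.] 134 [442.9  11.9] [35. 34.] z0.0741
side [290. 346.] 1338 [546.9 268.7] [103. 110.] z0.0804
side [287. 375.] 270 [544.2 335.4] [ 43. 131.] z0.0753
now [0.4448 0.0104 0.1508] yaw 0.1 tilt 0.13 F [-0.01 -0.74 -0.38] w 0.0856 t 36.5 q [-0.13  0.12  1.86  0.    1.16 -0.13]
[0.4425, 0.009, 0.033, 0.0] -> [11.78 -0.26  0.14] [ 0.001  0.    -0.002]
```

View pics/b8_side.png

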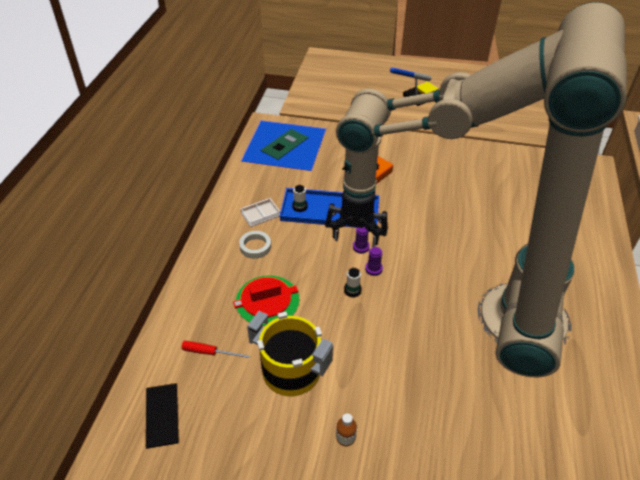

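The tray cartridge still stands at (299,198) and the last one is at (354,281), under the gripper. I grasp it.

```bash

python3 -m creep '{"delta_pos":[[2,-0.2,0.1],[5,-0.2,0.1],[8,-0.2,0.1],[11,-0.2,0.1],[11.7,-0.2,0.1],[11.7,-0.2,0.1],[11.7,-0.2,0.1]],"dr":[[0,0,0],[0,0,0],[0,0,0],[0,0,0],[0,0,0],[0,0,0],[0,0,0]]}'
python3 -m creep '{"delta_pos":[[0,0,0],[0,0,0],[0,0,0],[0,0,0],[0,0,0],[0,0,0]],"dr":[[0,0,0],[0,0,0],[0,0,0],[0,0,0],[0,0,0],[0,0,0]]}' -1 40
python3 -m creep '{"delta_pos":[[-3,0,0],[-6,0,0],[-10,0,0],[-14,0,0],[-16.5,0,0],[-16.5,0,0],[-16.5,0,0],[-16.5,0,0]],"dr":[[0,0,0],[0,0,0],[0,0,0],[0,0,0],[0,0,0],[0,0,0],[0,0,0],[0,0,0]]}'
for i in 1 2 3; do python3 -m creep '{"delta_pos":[[0,0,0]],"dr":[[0,0,0]]}'|grep force; done
python3 plan.py 0.552 -0.287 0.2 -83; python3 plan.py 0.5345 0.2555 0.22 -15.5
```

```text
clock: 37.15
position: [0.443, 0.0087, 0.034]
ee_rot: [0.501, 0.5, 0.499, -0.499]
contact_force: [0.1, -1.2, 0.7]
width: 0.0855
clock: 37.75
position: [0.4423, 0.0084, 0.0336]
ee_rot: [0.5, 0.5, 0.499, -0.5]
contact_force: [-0.1, 0.5, 6.2]
width: 0.0341
clock: 38.55
position: [0.4394, 0.0088, 0.1954]
ee_rot: [0.499, 0.499, 0.501, -0.501]
contact_force: [-0.9, -0.6, -3.9]
width: 0.0343
contact_force: [0.4, 0.5, -4.2]
contact_force: [0.4, 0.6, -4.3]
contact_force: [1.2, -0.2, -3.6]
now [0.441  0.0086 0.1969] yaw -0.0 tilt 0.10 F [ 1.17 -0.24 -3.61] w 0.0339 t 38.9 q [-0.14  0.08  1.78 -0.    1.28 -0.14]
[0.552, -0.287, 0.2, -83.0] -> [-0.33 11.1  29.56] [1.449e+00 1.000e-03 2.000e-03]
now [0.441  0.0086 0.1969] yaw -0.0 tilt 0.10 F [ 1.17 -0.24 -3.61] w 0.0339 t 38.9 q [-0.14  0.08  1.78 -0.    1.28 -0.14]
[0.5345, 0.2555, 0.22, -15.5] -> [ -2.32   9.34 -24.69] [0.271 0.    0.002]
```

Heavy (about 4 N), so it goes in the middle of the tray.

```bash

python3 -m creep '{"delta_pos":[[0,1,3],[0,2,6],[0,3,9],[0,4.5,12],[0,6,15],[0,7,18],[0,8,21],[0,9,24],[0,10,27],[0,11.1,29.5]],"dr":[[0.14,0,0],[0.28,0,0],[0.42,0,0],[0.56,0,0],[0.7,0,0],[0.84,0,0],[0.98,0,0],[1.12,0,0],[1.26,0,0],[1.4,0,0]]}'
python3 -m creep '{"delta_pos":[[0,0,0],[0,0,0]],"dr":[[0.04,0,0],[0.04,0,0]]}'
python3 plan.py 0.552 -0.287 0.04 -83
```

```text
clock: 39.85
position: [0.5525, -0.2883, 0.1971]
ee_rot: [-0.058, -0.704, -0.058, 0.705]
contact_force: [0.8, 0.8, -4.4]
width: 0.0339
clock: 40.05
position: [0.5523, -0.2871, 0.1966]
ee_rot: [-0.045, -0.705, -0.046, 0.706]
contact_force: [-0.0, 0.5, -4.0]
width: 0.0338
now [ 0.5523 -0.2871  0.1966] yaw -82.6 tilt 0.11 F [-0.03  0.48 -4.  ] w 0.0338 t 40.0 q [-0.59  0.35  1.41  0.    1.38  0.85]
[0.552, -0.287, 0.04, -83.0] -> [1.566e+01 0.000e+00 1.000e-02] [0.008 0.001 0.001]
```

```bash

python3 -m creep '{"delta_pos":[[4,0,0],[8,0,0],[12,0,0],[15,0,0],[15.6,0,0],[15.8,0,0],[15.8,0,0],[15.8,0,0]],"dr":[[0,0,0],[0,0,0],[0,0,0],[0,0,0],[0,0,0],[0,0,0],[0,0,0],[0,0,0]]}'
python3 -m creep '{"delta_pos":[[0,0,0],[0,0,0],[0,0,0],[0,0,0]],"dr":[[0,0,0],[0,0,0],[0,0,0],[0,0,0]]}' 0.5 40
python3 -m creep '{"delta_pos":[[-3,0,0],[-7,0,0],[-11,0,0],[-15,0,0],[-15,0,0],[-15,0,0]],"dr":[[0,0,0],[0,0,0],[0,0,0],[0,0,0],[0,0,0],[0,0,0]]}'
python3 carts.py b9
python3 - <<'E'
from h import *
for n in('top','side'):
    d=grab(n);W=cloud(d);h=cv2.cvtColor(d['pixels'],cv2.COLOR_BGR2HSV)
    m=(d['depth']>0)&((h[...,0]<10)|(h[...,0]>170))&(h[...,1]>130)&(W[...,2]>.045)&(W[...,2]<.07)&(abs(W[...,0]-.657)<.1)&(abs(W[...,1]-.0885)<.1)
    for c,a,p in blobs(m,W,40): print(n,c,a,np.round(p.mean(0),4),cv2.minAreaRect((p[:,:2]*1000).astype(np.float32)))
E
python3 plan.py 0.657 0.0885 0.19 -59.8 0.657 0.0885 0.026 -59.8
```

```text
clock: 40.85
position: [0.5538, -0.2873, 0.0416]
ee_rot: [0.047, 0.707, 0.045, -0.705]
contact_force: [-0.2, -0.4, -4.4]
width: 0.0338
clock: 41.25
position: [0.5528, -0.2868, 0.0405]
ee_rot: [0.047, 0.706, 0.046, -0.705]
contact_force: [0.1, -0.7, -0.1]
width: 0.0638
clock: 41.85
position: [0.5529, -0.2868, 0.1912]
ee_rot: [0.047, 0.706, 0.046, -0.705]
contact_force: [-0.7, -0.2, -0.1]
width: 0.0639
top [431. 208.] 175 [ 654.9 -278.4] [35. 36.] z0.0781
top [199. 248.] 1810 [543.9 289.8] [116. 115.] z0.0798
top [223. 256.] 112 [524.5 238.8] [ 46. 136.] z0.0756
top [435. 254.] 80 [ 542.6 -287.5] [17. 35.] z0.0769
top [379. 292.] 172 [ 446.1 -152.8] [34. 34.] z0.0735
top [348. 311.] 176 [398.5 -77.9] [34. 34.] z0.0734
side [299. 190.] 107 [ 655.2 -274.6] [39. 33.] z0.0763
side [334. 193.] 110 [ 553. -286.] [35. 42.] z0.0764
side [362. 230.] 120 [ 447. -149.] [33. 37.] z0.0727
side [376. 252.] 119 [399.  -75.6] [33. 34.] z0.0739
side [290. 346.] 1339 [547.5 270.1] [110. 101.] z0.0803
side [288. 375.] 261 [539.1 338.4] [126.  38.] z0.0750
top [282.876 205.452] 250 [0.657  0.0893 0.0563] ((658.2315673828125, 90.05366516113281), (80.34190368652344, 19.92441177368164), 30.834632873535156)
side [265.082397   287.83146067] 267 [0.6579 0.0945 0.0546] ((658.7256469726562, 93.03300476074219), (79.38408660888672, 27.60063362121582), 27.33076286315918)
now [ 0.5515 -0.2859  0.188 ] yaw -82.5 tilt 0.20 F [-0.49  0.44 -0.41] w 0.0636 t 42.0 q [-0.59  0.36  1.43 -0.    1.36  0.85]
[0.657, 0.0885, 0.19, -59.8] -> [ -0.16 -35.74 -15.34] [-0.396  0.002  0.003]
[0.657, 0.0885, 0.026, -59.8] -> [16.4  0.  -0. ] [0. 0. 0.]
```

Both full cartridges stand upright in the tray, and no others are on the bench. The handle was measured at (0.6575,0.0895), which agrees with where I released it.

```bash

python3 -m creep '{"delta_pos":[[0,-4.5,-2],[0,-9,-4],[0,-13.5,-6],[0,-18,-8],[0,-22.5,-10],[0,-27,-12],[0,-32,-14],[0,-35.7,-15.3],[0,-35.7,-15.3],[0,-35.7,-15.3]],"dr":[[0,0,0],[0,0,0],[0,0,0],[0,0,0],[-0.1,0,0],[-0.2,0,0],[-0.3,0,0],[-0.4,0,0],[-0.4,0,0],[-0.4,0,0]]}' 1 100
python3 plan.py 0.657 0.089 0.026 -59.5
```

```text
clock: 43.05
position: [0.6569, 0.0883, 0.1881]
ee_rot: [-0.186, -0.681, -0.186, 0.683]
contact_force: [-0.4, -1.1, -0.3]
width: 0.0856
now [0.6569 0.0883 0.1881] yaw -59.5 tilt 0.17 F [-0.41 -1.12 -0.31] w 0.0856 t 43.0 q [ 0.03  0.42  1.33 -0.    1.4   1.07]
[0.657, 0.089, 0.026, -59.5] -> [16.21 -0.05 -0.1 ] [0.    0.003 0.001]
```

```bash

python3 -m creep '{"delta_pos":[[4,0,-0.1],[8,0,-0.1],[12,0,-0.1],[15,0,-0.1],[16.2,0,-0.1],[16.2,0,-0.1],[16.2,0,-0.1]],"dr":[[0,0,0],[0,0,0],[0,0,0],[0,0,0],[0,0,0],[0,0,0],[0,0,0]]}'
python3 -m creep '{"delta_pos":[[0,0,0],[0,0,0],[0,0,0],[0,0,0],[0,0,0],[0,0,0],[0,0,0]],"dr":[[0,0,0],[0,0,0],[0,0,0],[0,0,0],[0,0,0],[0,0,0],[0,0,0]]}' -1 100
python3 plan.py
python3 -m creep '{"delta_pos":[[-2,0,0],[-6,0,0],[-10,0,0],[-14,0,0],[-18,0,0],[-20.5,0,0],[-20.5,0,0],[-20.5,0,0]],"dr":[[0,0,0],[0,0,0],[0,0,0],[0,0,0],[0,0,0],[0,0,0],[0,0,0],[0,0,0]]}'
python3 plan.py 0.5425 0.2855 0.225 -59.8 0.5425 0.2855 0.152 -59.8
```

```text
clock: 43.75
position: [0.6595, 0.0871, 0.0289]
ee_rot: [0.185, 0.683, 0.185, -0.682]
contact_force: [-0.2, -1.0, 1.1]
width: 0.0854
clock: 44.45
position: [0.6587, 0.0881, 0.0288]
ee_rot: [0.186, 0.683, 0.185, -0.682]
contact_force: [-1.1, 0.5, 6.0]
width: 0.0151
now [0.6587 0.0881 0.0288] yaw -59.6 tilt 0.06 F [-1.11  0.48  6.03] w 0.0151 t 44.5 q [0.03 0.54 1.54 0.   1.06 1.07]
clock: 45.25
position: [0.6578, 0.088, 0.2315]
ee_rot: [-0.185, -0.682, -0.186, 0.683]
contact_force: [-0.4, -0.1, -2.1]
width: 0.0146
now [0.6578 0.088  0.2315] yaw -59.6 tilt 0.09 F [-0.38 -0.07 -2.07] w 0.0146 t 45.2 q [ 0.03  0.4   1.25 -0.    1.49  1.07]
[0.5425, 0.2855, 0.225, -59.8] -> [  0.67 -22.87  -0.06] [0.004 0.001 0.001]
[0.5425, 0.2855, 0.152, -59.8] -> [ 7.3  0.  -0. ] [0. 0. 0.]
```

```bash

python3 -m creep '{"delta_pos":[[0,-4,0],[0,-8,0],[0,-12,0],[0,-16,0],[0,-20,0],[0,-22.9,-0.1],[0,-22.9,-0.1],[0,-22.9,-0.1],[0,-22.9,-0.1]],"dr":[[0,0,0],[0,0,0],[0,0,0],[0,0,0],[0,0,0],[0,0,0],[0,0,0],[0,0,0],[0,0,0]]}'
python3 plan.py 0.543 0.2856 0.156 -59.8
```

```text
clock: 46.15
position: [0.5431, 0.2849, 0.2309]
ee_rot: [-0.186, -0.681, -0.185, 0.683]
contact_force: [0.2, -0.8, -2.5]
width: 0.0152
now [0.5431 0.2849 0.2309] yaw -59.6 tilt 0.19 F [ 0.19 -0.81 -2.46] w 0.0152 t 46.1 q [ 0.37  0.32  1.37 -0.    1.45  1.41]
[0.543, 0.2856, 0.156, -59.8] -> [ 7.49 -0.07 -0.05] [ 0.003  0.003 -0.   ]
```

```bash

python3 -m creep '{"delta_pos":[[3,0,0],[5.5,0,0],[7,0,0],[7.4,0,0],[7.4,0,0],[7.4,0,0]],"dr":[[0,0,0],[0,0,0],[0,0,0],[0,0,0],[0,0,0],[0,0,0]]}'
python3 -m creep '{"delta_pos":[[0.3,0,0],[0.6,0,0],[0.9,0,0],[0.9,0,0],[0.9,0,0]],"dr":[[0,0,0],[0,0,0],[0,0,0],[0,0,0],[0,0,0]]}'; python3 plan.py
```

```text
clock: 46.75
position: [0.5444, 0.2856, 0.1596]
ee_rot: [0.185, 0.683, 0.185, -0.682]
contact_force: [0.2, -0.0, -1.8]
width: 0.0148
clock: 47.25
position: [0.5442, 0.2862, 0.1512]
ee_rot: [0.186, 0.683, 0.185, -0.681]
contact_force: [0.6, -0.7, 6.3]
width: 0.0152
now [0.5442 0.2862 0.1512] yaw -59.6 tilt 0.17 F [ 0.55 -0.74  6.33] w 0.0152 t 47.2 q [ 0.37  0.37  1.51 -0.    1.26  1.41]
```

```bash

python3 -m creep '{"delta_pos":[[0.2,0,0],[0.4,0,0],[0.5,0,0],[0.5,0,0],[0.5,0,0],[0.5,0,0]],"dr":[[0,0,0],[0,0,0],[0,0,0],[0,0,0],[0,0,0],[0,0,0]]}'; for i in 1 2 3; do python3 -m creep '{"delta_pos":[[0,0,0]],"dr":[[0,0,0]]}'; done
```

```text
clock: 47.85
position: [0.5443, 0.2862, 0.1471]
ee_rot: [0.186, 0.684, 0.185, -0.681]
contact_force: [-1.2, -1.2, 8.6]
width: 0.0148
clock: 47.95
position: [0.5443, 0.2862, 0.1471]
ee_rot: [0.186, 0.684, 0.185, -0.681]
contact_force: [-1.5, -0.3, 8.9]
width: 0.0149
clock: 48.05
position: [0.5443, 0.2862, 0.1471]
ee_rot: [0.186, 0.684, 0.186, -0.681]
contact_force: [-1.2, -0.6, 8.2]
width: 0.0149
clock: 48.15
position: [0.5443, 0.2862, 0.1471]
ee_rot: [0.186, 0.684, 0.185, -0.681]
contact_force: [-1.2, -0.4, 9.0]
width: 0.0146
```

```bash

python3 -m creep '{"delta_pos":[[0.13,0,0],[0.13,0,0],[0.13,0,0],[0.13,0,0],[0.13,0,0],[0.13,0,0],[0.13,0,0],[0.13,0,0],[0.13,0,0],[0.13,0,0]],"dr":[[0,0,0],[0,0,0],[0.1,0,0],[0.2,0,0],[0.3,0,0],[0.4,0,0],[0.5,0,0],[0.6,0,0],[0.7,0,0],[0.77,0,0]]}'; python3 plan.py; python3 -c "
from rig import manip;print(manip.get_state()['moment'])"
python3 -m creep '{"delta_pos":[[0,0,0],[0,0,0],[0,0,0]],"dr":[[0.03,0,0],[0.05,0,0],[0.05,0,0]]}'; python3 plan.py; python3 -c "
from rig import manip;print(manip.get_state()['moment'])"
```

```text
clock: 49.15
position: [0.5447, 0.2871, 0.1462]
ee_rot: [-0.086, 0.704, -0.084, -0.7]
contact_force: [-0.5, 0.5, 9.3]
width: 0.0148
now [0.5447 0.2871 0.1462] yaw -103.8 tilt 0.30 F [-0.54  0.52  9.3 ] w 0.0148 t 49.1 q [0.37 0.37 1.51 0.   1.25 2.18]
[0.10543939 0.12790194 0.37342689]
clock: 49.45
position: [0.5448, 0.2871, 0.1462]
ee_rot: [-0.103, 0.701, -0.1, -0.698]
contact_force: [-0.5, 1.5, 8.6]
width: 0.015
now [0.5448 0.2871 0.1462] yaw -106.5 tilt 0.31 F [-0.51  1.49  8.57] w 0.0150 t 49.5 q [0.37 0.37 1.51 0.   1.25 2.23]
[0.06450238 0.13737549 0.25879026]
```

```bash

python3 -m creep '{"delta_pos":[[0,0,0],[0,0,0],[0,0,0]],"dr":[[0.03,0,0],[0.05,0,0],[0.05,0,0]]}'; python3 plan.py; python3 -c "
from rig import manip;print(manip.get_state()['moment'])"
python3 - <<'E'
from h import *
d=grab('top');W=cloud(d);cv2.imwrite('pics/e1.png',cv2.resize(d['pixels'][190:310,140:260],(500,500),interpolation=2))
E
```

```text
clock: 49.75
position: [0.5446, 0.2867, 0.1462]
ee_rot: [-0.119, 0.699, -0.118, -0.696]
contact_force: [-0.5, -0.3, 8.9]
width: 0.0147
now [0.5446 0.2867 0.1462] yaw -109.3 tilt 0.28 F [-0.54 -0.31  8.92] w 0.0147 t 49.8 q [ 0.37  0.37  1.51 -0.    1.25  2.28]
[-0.09824925  0.14152812  0.58303222]
```

View pics/e1.png

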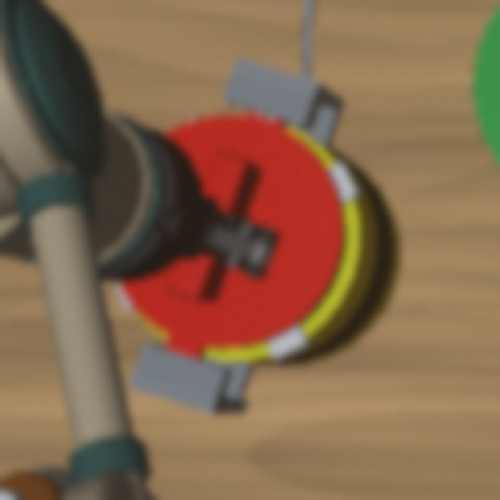

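The lugs are under both brackets and the handle lines up with them; the turning moment rose to 0.58 Nm at what looks like the end stop. I let it rise.

```bash

python3 -m creep '{"delta_pos":[[-0.2,0,0],[-0.4,0,0],[-0.6,0,0],[-0.7,0,0],[-0.7,0,0],[-0.7,0,0]],"dr":[[-0.02,0,0],[-0.03,0,0],[-0.03,0,0],[-0.03,0,0],[-0.03,0,0],[-0.03,0,0]]}'; python3 plan.py
python3 -m creep '{"delta_pos":[[-0.3,0,0],[-0.3,0,0],[-0.3,0,0]],"dr":[[0,0,0],[0,0,0],[0,0,0]]}'; python3 plan.py
```

```text
clock: 50.4
position: [0.5446, 0.2867, 0.1514]
ee_rot: [-0.11, 0.7, -0.108, -0.698]
contact_force: [1.9, 1.3, 6.5]
width: 0.0149
now [0.5446 0.2867 0.1514] yaw -107.7 tilt 0.20 F [1.89 1.35 6.48] w 0.0149 t 50.4 q [0.37 0.37 1.51 0.   1.26 2.25]
clock: 50.7
position: [0.5441, 0.2864, 0.1531]
ee_rot: [-0.109, 0.699, -0.109, -0.698]
contact_force: [4.3, 2.6, -1.5]
width: 0.0148
now [0.5441 0.2864 0.1531] yaw -107.7 tilt 0.08 F [ 4.29  2.58 -1.52] w 0.0148 t 50.7 q [0.37 0.37 1.5  0.   1.27 2.25]
```

The force jumped to holding against the roofs at z=0.153, as predicted for locked. I release, retreat and check.

```bash

python3 -m creep '{"delta_pos":[[0.1,0,0],[0.1,0,0],[0.1,0,0],[0.1,0,0],[0.1,0,0],[0.1,0,0]],"dr":[[0,0,0],[0,0,0],[0,0,0],[0,0,0],[0,0,0],[0,0,0]]}' 1 40
python3 -m creep '{"delta_pos":[[-2,0,0],[-5,0,0],[-9,0,0],[-12,0,0],[-12,0,0],[-12,0,0]],"dr":[[0,0,0],[0,0,0],[0,0,0],[0,0,0],[0,0,0],[0,0,0]]}'
python3 plan.py 0.45 -0.03 0.27 -107.7
```

```text
clock: 51.3
position: [0.5432, 0.2858, 0.1525]
ee_rot: [0.109, -0.699, 0.109, 0.699]
contact_force: [1.9, -0.3, -0.7]
width: 0.0851
clock: 51.9
position: [0.5434, 0.286, 0.2731]
ee_rot: [-0.109, 0.699, -0.109, -0.698]
contact_force: [1.1, -0.4, 0.0]
width: 0.0855
now [0.5434 0.286  0.2731] yaw -107.7 tilt 0.08 F [ 1.11 -0.42  0.02] w 0.0855 t 51.9 q [ 0.37  0.31  1.3  -0.    1.54  2.25]
[0.45, -0.03, 0.27, -107.7] -> [ 0.28 32.94 -0.72] [-0.    -0.001  0.001]
```

```bash

python3 -m creep '{"delta_pos":[[0,4,0],[0,8,0],[0,12,0],[0,16,0],[0,20,0],[0,24,0],[0,28,0],[0,32,0],[0,32,0],[0,32,0]],"dr":[[0,0,0],[0,0,0],[0,0,0],[0,0,0],[0,0,0],[0,0,0],[0,0,0],[0,0,0],[0,0,0],[0,0,0]]}'
python3 carts.py f1
python3 - <<'E'
from h import *
for n in('top','side'):
    d=grab(n);W=cloud(d);h=cv2.cvtColor(d['pixels'],cv2.COLOR_BGR2HSV);z=W[...,2]
    red=(d['depth']>0)&((h[...,0]<10)|(h[...,0]>170))&(h[...,1]>130)&(abs(W[...,0]-.5425)<.1)&(abs(W[...,1]-.285)<.1)
    br=(d['depth']>0)&(h[...,1]<90)&(z>.135)&(z<.16)&(abs(W[...,0]-.5425)<.12)&(abs(W[...,1]-.285)<.1)
    for k,m in(('handle',red&(z>.17)),('disc',red&(z>.13)&(z<.155)),('br',br)):
        for c,a,p in blobs(m,W,100): print(n,k,a,np.round(p.mean(0),4),cv2.minAreaRect((p[:,:2]*1000).astype(np.float32)),'zmed %.4f'%np.median(p[:,2]))
E
```

```text
clock: 52.9
position: [0.4451, -0.0191, 0.2712]
ee_rot: [0.11, -0.698, 0.109, 0.699]
contact_force: [0.2, 0.7, -0.3]
width: 0.0854
top [431. 209.] 177 [ 653.9 -278.3] [35. 35.] z0.0780
top [224. 256.] 114 [527.3 237.9] [ 46. 131.] z0.0758
top [435. 250.] 186 [ 551.3 -287.6] [36. 35.] z0.0776
side [299. 190.] 108 [ 654.5 -273.6] [33. 33.] z0.0767
side [334. 193.] 111 [ 552.4 -281.7] [36. 37.] z0.0763
side [362. 230.] 111 [ 446.9 -150.6] [35. 35.] z0.0739
side [376. 252.] 124 [399.5 -73.4] [36. 35.] z0.0735
side [287. 375.] 253 [539.3 337.8] [127.  39.] z0.0752
top handle 352 [0.5441 0.2845 0.1798] ((544.6370239257812, 285.5850830078125), (20.781097412109375, 79.23066711425781), 73.46522521972656) zmed 0.1802
top disc 2082 [0.5441 0.2846 0.1429] ((546.4413452148438, 286.9034729003906), (131.3174285888672, 129.93753051757812), 29.045461654663086) zmed 0.1429
top br 240 [0.6217 0.2607 0.1482] ((622.3115844726562, 261.28704833984375), (48.42482376098633, 26.27076530456543), 74.22725677490234) zmed 0.1486
top br 257 [0.4624 0.3035 0.1479] ((462.3449401855469, 304.8222961425781), (49.303829193115234, 25.99846839904785), 73.12890625) zmed 0.1484
side handle 355 [0.5437 0.2904 0.1798] ((544.3487548828125, 288.25830078125), (23.796384811401367, 80.56074523925781), 73.06163024902344) zmed 0.1804
side disc 1841 [0.5437 0.2958 0.1438] ((545.5744018554688, 287.8935241699219), (130.74468994140625, 132.00497436523438), 30.01039695739746) zmed 0.1436
side br 227 [0.6227 0.267  0.1483] ((622.1763305664062, 264.6898193359375), (50.85594177246094, 27.54351806640625), 75.33146667480469) zmed 0.1489
side br 280 [0.4623 0.309  0.1478] ((462.81121826171875, 307.0473937988281), (51.69110107421875, 27.449689865112305), 73.47322845458984) zmed 0.1484
```

View pics/f1_top.png

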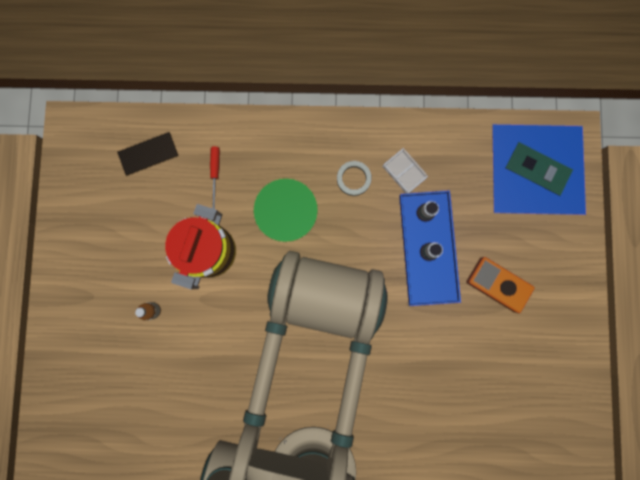

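View pics/f1_side.png

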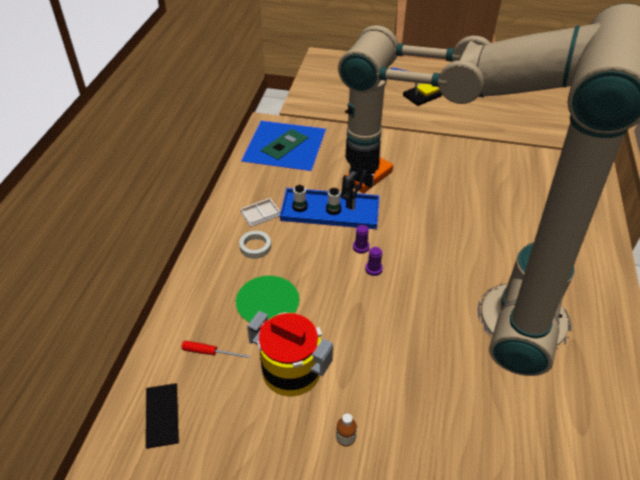

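The cap's height (handle 0.1798 m) and angle (73.5°, against 73.3° at the start) match the initial locked state, with its lugs under the brackets at (207,213) and (186,281). The two full cartridges stand in the tray at (431,209) and (435,250), and the other objects haven't moved. I hand in.

```bash
python3 -c "
from rig import manip;print(manip.sign_off())"
```

```text
the job is handed in; nothing more can be done
None
```

The job is handed in at about 53 s on the robot's clock. The drum is locked again, with the two empty cartridges inside it and the two full ones upright in the tray.

- **Opening:** I pressed the cap and turned it about 46° counter-clockwise, then lifted it off and laid it on the mat.
- **Sorting:** There were four cartridges. Two weighed about 0.5 N (empty) and went into the drum. Two weighed about 3.2 N and 4 N (full) and went into the tray.
- **Locking:** I set the cap back, pressed it about 6–7 mm and turned it clockwise until the turning moment rose, which looked like the end stop. Then I let it rise and let go.

**Last checks that agreed:**
- The handle's height and angle match the starting locked pose (0.1798 m, and 73.5° against 73.3°).
- Both tray cartridges were upright in both views.
- The bystanders and the purple look-alikes appear where they were, judged from the pictures.

**What went wrong or could not be checked:**
- **First cartridge:** two grasps failed. The first was too high and slipped off the top. In the second the jaws closed on nothing, and the cartridge was then found 24 mm aside, still standing. I found it again and picked it up.
- **Inside the drum:** a dark blind hides the contents, so I could not see how the two empties lie. Each was let go about 3 cm above the floor.
- **Cap position:** it sits about 2 mm off its original centre.

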